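# Trial-fit a wheel bearing kit on the counter's stub axle

## Robot

A 6-joint arm with a two-finger parallel gripper is mounted at the origin on the work surface. World frame = base frame: x ahead of the robot, y to its left, z up, the work surface at z = 0. Lengths are in m, angles in rad, forces in N, time in s.
With the tool pointing down it reaches from about 0.3 to 0.875 m from the base axis. Payload 4.2 kg.
Tool frame: the origin (TCP) lies midway between the tips of the shut fingers; the grasp point (between the pads) lies 19 mm behind it; z points along the fingers, y is the direction in which the jaws open and shut (so a half turn about z gives the same grasp; the last joint's range is limited). The gripper opens to 85 mm and grips with 20 to 120 N. Pads are 22 mm wide; open, the fingers measure 114 mm over their backs; the gripper's body (76 mm by 85 mm) begins 54 mm behind the grasp point. The pads swing forward as they close: fully open they stand 13 mm farther back than shut.
Start: joints at [1.19, 0.32, 1.565, -0, 1.257, -0.02], TCP at [0.203, 0.538, 0.231] pointing down, gripper open.
Joint ranges: [-3.11, 3.11], [-0.84, 2.01], [0.21, 2.61], [-1.34, 4.49], [0.05, 2.63], [-2.56, 2.56]. Speed limits (rad/s): [2.57, 2.57, 3.14, 3.14, 3.14, 3.14].

## Interface

Orientations are given as a 3x3 rotation matrix whose columns are the frame's x, y, z axes.
In Python, from station import * gives the robot as it stands.
- The arm moves only by the tool carry_out, never from a script. Its argument "increments" is a list of rows, each an object of numbers: "claw": the gripper command: -1 is shut, 1 is fully open, values between are in proportion; "x", "y", "z": the shift along the world's x, y, z in units of 10 cm (1.0 is 10 cm); "ax", "ay", "az": the turn, a rotation vector about the world's x, y, z in units of 30 degrees (1.0 is 30 degrees). A call has exactly 10 rows; each row is the pose to reach, as a shift and turn from the pose commanded when the call began; what a row does not reach only later rows make up. A row lasts 1/10 s, in which the tool goes at most 50 mm and 8.59 degrees, less where a joint would pass 70% of its speed; a pose out of reach is approached as far as the arm can. A call with a number of a shift or a turn outside -1 to 1 is refused whole. A call with a gripper value outside its range is refused whole. The fingers move at their own pace and stop on an object; the grip force is fixed at half the most. Time passes only in rows, so rows that repeat a pose let the fingers close, or fill a call up. It gives the time, the measured TCP pose, the force and the opening at its end, in the units of the state.
- state(): the state, without advancing time (a new reading comes with each control period).
- camera(name): name is "scene" or "top" or "wrist"; returns a dict with "color" (384x512x3 uint8, red, green, blue), "mtx" (3x3 intrinsics, pixels), "pose" (4x4, takes a point from camera to world coordinates). Camera axes: x right, y down, z forward; pixel columns grow to the right and rows downward; lengths in m; the calibration is good to about 2 mm. A picture is of the moment at which its call begins. There is no depth.
- job_done(): hands the job in, once; it reports no verdict.
The state is a dict: "time_s": time; "joint_pos": joint angles; "joint_vel": joint speeds; "tau": joint torques, N m; "tool_pos": TCP position; "ee_rot": TCP orientation; "ft_force": force on the tool from outside, world axes, zero at the start; "moment": the same for the moment, N m; "grip_width": finger opening in m.
Only numpy, scipy, OpenCV 4.12 (cv2) and the standard library are available. Lean on these libraries where they do the work, as an engineer would, in place of code of your own. Each camera call takes 0.05 s, during which the arm holds its last target.

## Task

Trial-fit this wheel bearing kit on the upright stub axle on the parts counter before it is handed out: over the axle go first the large bearing, then the plain spacer ring, then the small bearing, and last the dust cap, open side down, over the axle's end. Lower each part gently all the way down rather than dropping it, so that it sits flat on the one below, and leave the finished stack standing released and still. The hex nut, the mug and the stapler are not part of the kit: leave them where they are.

Things in the scene. Friction and masses are not known exactly. Their poses are not given: they have to be found in the camera images.
- axle_shoulder (a point): Stub axle stand, fixed to the counter: a dark steel foot, 90 mm across at the counter and narrowing to a flat shoulder 48 mm across, 30 mm above the counter; from the shoulder's centre a bright steel axle, 20 mm in diameter, stands straight up for 54 mm, its last 8 mm tapering to a blunt 6 mm tip (tip 84 mm above the counter). This point is the centre of the shoulder, at the root of the axle; z up along the axle. The first part rests on the shoulder.
- large_bearing_center (a point): Large bearing: steel ring with black seal faces, 64 mm outside, 26 mm bore, 16 mm high. Origin at its centre, half-way up, z up along its axis; round, so its yaw does not matter. It lies loose and flat on the counter.
- spacer_center (a point): Spacer: plain brass ring without black faces, the narrowest part, 38 mm outside, 26 mm bore, 16 mm high. Origin at its centre, half-way up, z up along its axis; round, so its yaw does not matter. It lies loose and flat on the counter.
- small_bearing_center (a point): Small bearing: steel ring with black seal faces like the large one, 50 mm outside, 26 mm bore, 12 mm high. Origin at its centre, half-way up, z up along its axis; round, so its yaw does not matter. It lies loose and flat on the counter.
- dust_cap_center (a point): Dust cap: round dark steel cap closed at the top (no hole seen from above), with a bevelled top edge, 44 mm outside, 22 mm high, open underneath with a 26 mm wide hollow 14 mm deep. It lies open side down, as it is to be fitted. Origin at its centre, half-way up, z up along its axis; round, so its yaw does not matter. It lies loose and flat on the counter.
- hex_nut_center (a point): Bystander: dark steel hexagon nut, 42 mm across the flats, 24 mm bore, 18 mm high, lying loose and flat among the parts. Origin at its centre, half-way up.
- mug: Bystander: blue ceramic mug, 80 mm across, 92 mm high, handle to its +y, off to the robot's left. Origin at the centre of its underside.
- stapler: Bystander: black stapler, 135 mm long (along its x), 36 mm wide, 52 mm high, off to the robot's right. Origin at the centre of its underside.
There are look-alikes about, which are no part of the job. Leave any purple or red look-alike of the part that bears small_bearing_center alone.

How it is judged:
On the way, in this order (a step that is already met when the one before it is completed fails the run):
1. the large bearing sits on the axle's shoulder (horizontal distance between large_bearing_center and axle_shoulder below 0.006 m and z of large_bearing_center in the frame of axle_shoulder between 0.005 and 0.011 m and angle between large_bearing_center's own z axis and vertical below 0.09 rad), for 0.2 s.
2. the spacer sits over the axle on the large bearing (horizontal distance between spacer_center and axle_shoulder below 0.006 m and z of spacer_center in the frame of axle_shoulder between 0.021 and 0.027 m and angle between spacer_center's own z axis and vertical below 0.09 rad), for 0.2 s.
3. the small bearing sits over the axle on the spacer (horizontal distance between small_bearing_center and axle_shoulder below 0.006 m and z of small_bearing_center in the frame of axle_shoulder between 0.035 and 0.041 m and angle between small_bearing_center's own z axis and vertical below 0.09 rad), for 0.2 s.
4. the dust cap covers the axle's end and sits on the small bearing (horizontal distance between dust_cap_center and axle_shoulder below 0.006 m and z of dust_cap_center in the frame of axle_shoulder between 0.052 and 0.058 m and angle between dust_cap_center's own z axis and vertical below 0.09 rad), for 0.2 s.
At the end, for the whole second after the job is handed in: The axle carries, from the shoulder up, large bearing, spacer, small bearing and dust cap: each centre within 6 mm of the axle's line and within 3 mm of its seated height (8, 24, 38, 55 mm above the shoulder), tilted under 0.09 rad, at rest (all of step 1 and all of step 2 and all of step 3 and all of step 4 and linear speed of each of large_bearing, spacer, small_bearing, dust_cap below 0.02 m/s); the robot touches nothing.
It fails at once if a part is dropped or slammed down the axle (faster than 0.6 m/s) ((horizontal distance between large_bearing_center and axle_shoulder below 0.012 m and z of large_bearing_center in the frame of axle_shoulder below 0.075 m and linear speed of large_bearing above 0.6 m/s) or (horizontal distance between spacer_center and axle_shoulder below 0.012 m and z of spacer_center in the frame of axle_shoulder below 0.075 m and linear speed of spacer above 0.6 m/s) or (horizontal distance between small_bearing_center and axle_shoulder below 0.012 m and z of small_bearing_center in the frame of axle_shoulder below 0.075 m and linear speed of small_bearing above 0.6 m/s) or (horizontal distance between dust_cap_center and axle_shoulder below 0.012 m and z of dust_cap_center in the frame of axle_shoulder below 0.075 m and linear speed of dust_cap above 0.6 m/s)).
It fails at once if the hex nut is shifted by more than 30 mm (distance of hex_nut_center from where it was at the start of the episode above 0.03 m).
It fails at once if the mug is shifted by more than 30 mm (distance of mug from where it was at the start of the episode above 0.03 m).
It fails at once if the stapler is shifted by more than 30 mm (distance of stapler from where it was at the start of the episode above 0.03 m).
It also fails if it takes over 109 s, if anything falls off the work surface, if the arm or the gripper's body presses on something with over 40 N, if the wrist force passes 120 N, or if a joint passes its speed limit or range.

## Working session

There is one attempt and no reset: what is moved stays moved. The work goes in short steps, Python scripts to look and compute and a tool call to move; the robot and the scene stay as the last step left them, time stands still between calls to the robot, and variables do not carry over. Pictures are saved under pics/ and viewed, and the job is handed in when it is done.

Besides the shell and the picture viewer there is one more tool, called after "Call:" as name([rows], argument=value, ...), one row to a line, values as JSON. carry_out: Moves the arm, as the interface text tells. Shifts and turns lie within -1 to 1; 1 stands for 10 cm of shift or 30 degrees of turn. Its arguments: {"type":"object","properties":{"increments":{"type":"array"}},"required":["increments"]}

```bash
mkdir -p pics
python3 - <<'E'
from station import *
import cv2
for n in ["top","scene","wrist"]:
    c=camera(n); cv2.imwrite(f"pics/{n}0.png",c["color"][:,:,::-1]); print(n,c["mtx"].round(1).tolist(),c["pose"].round(3).tolist())
s=state(); print(s)
E
```

```text
top [[448.9, 0.0, 257.5], [0.0, 448.9, 196.3], [0.0, 0.0, 1.0]] [[0.048, -0.978, 0.204, 0.174], [-0.999, -0.047, 0.007, -0.007], [0.002, -0.204, -0.979, 1.714], [0.0, 0.0, 0.0, 1.0]]
scene [[375.1, 0.0, 257.2], [0.0, 375.1, 195.3], [0.0, 0.0, 1.0]] [[0.843, 0.38, -0.382, 0.975], [0.538, -0.571, 0.62, -0.693], [0.018, -0.728, -0.686, 0.841], [0.0, 0.0, 0.0, 1.0]]
wrist [[319.5, 0.0, 253.6], [0.0, 319.5, 190.4], [0.0, 0.0, 1.0]] [[0.353, 0.884, 0.305, 0.124], [0.935, -0.333, -0.117, 0.567], [-0.002, 0.326, -0.945, 0.372], [0.0, 0.0, 0.0, 1.0]]
{'time_s': 0.15, 'joint_pos': array([ 1.18999761e+00,  3.20157257e-01,  1.56536001e+00, -1.29086889e-06,
        1.25739046e+00, -2.00031434e-02]), 'joint_vel': array([-6.03636538e-05, -7.67131937e-04, -1.87960383e-03,  6.67469614e-05,
       -1.53679776e-03, -8.89405714e-04]), 'tau': array([-6.28077014e-04, -4.15842783e+01, -2.34345013e+01, -1.83814509e-04,
        6.00219224e-03, -1.24278631e-05]), 'tool_pos': array([0.20286172, 0.5376657 , 0.23068345]), 'ee_rot': array([[-9.35616404e-01,  3.53017999e-01, -4.87619864e-04],
       [ 3.53018335e-01,  9.35615607e-01, -1.22132098e-03],
       [ 2.50764648e-05, -1.31482670e-03, -9.99999135e-01]]), 'ft_force': array([ 0.24778258, -0.20610094, -0.20330126]), 'moment': array([ 0.03256501, -0.00353909,  0.01137713]), 'grip_width': 0.08523707058437367}
```

View pics/top0.png

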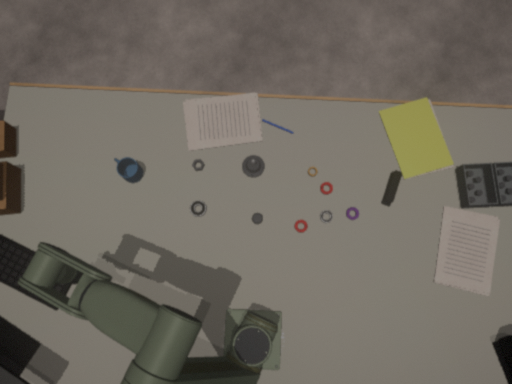

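View pics/scene0.png

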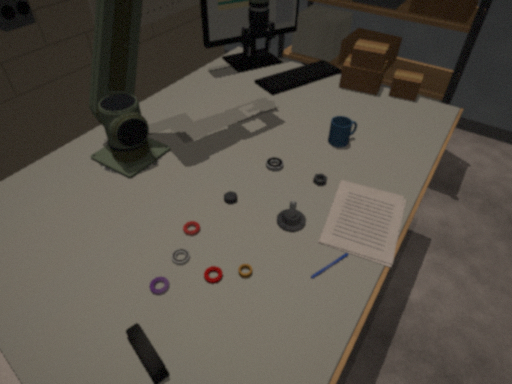

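View pics/wrist0.png

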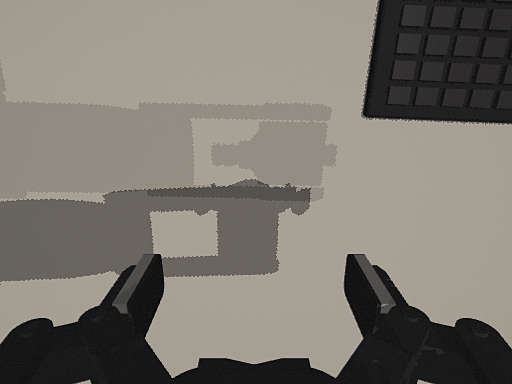

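```bash
cat > h.py <<'E'
from station import *
import cv2, numpy as np
def ray(c,u,v,z):
    d=c["pose"][:3,:3]@np.linalg.solve(c["mtx"],[u,v,1.]); o=c["pose"][:3,3]
    return o+d*(z-o[2])/d[2]
def proj(c,p):
    q=c["pose"][:3,:3].T@(np.asarray(p)-c["pose"][:3,3]); q=c["mtx"]@q; return q[:2]/q[2]
E
python3 - <<'E'
from h import *
c=camera("top"); im=c["color"][:,:,::-1]
a=cv2.resize(im[140:245,175:375],None,fx=4,fy=4,interpolation=cv2.INTER_CUBIC)
cv2.imwrite("pics/topc.png",a)
s=camera("scene");
cv2.imwrite("pics/scenec.png",cv2.resize(s["color"][140:300,140:340,::-1],None,fx=4*.93,fy=4*.93,interpolation=cv2.INTER_CUBIC))
for n,u,v,z in [("large",198,208,.016),("nut",198,165,.018),("axletip",253,160,.084),("cap",257,218,.022),("spacer",312,172,.016),("small",326,216,.012)]:
    p=ray(c,u,v,z); print(n,p.round(3),proj(s,p).round(0), np.hypot(p[0],p[1]).round(3))
E
```

```text
large [0.471 0.232 0.016] [274. 162.] 0.525
nut [0.642 0.244 0.018] [319. 177.] 0.686
axletip [0.653 0.029 0.084] [293. 201.] 0.653
cap [0.442 0.003 0.022] [230. 194.] 0.442
spacer [ 0.635 -0.203  0.016] [243. 267.] 0.667
small [ 0.464 -0.261  0.012] [180. 254.] 0.533
```

View pics/topc.png

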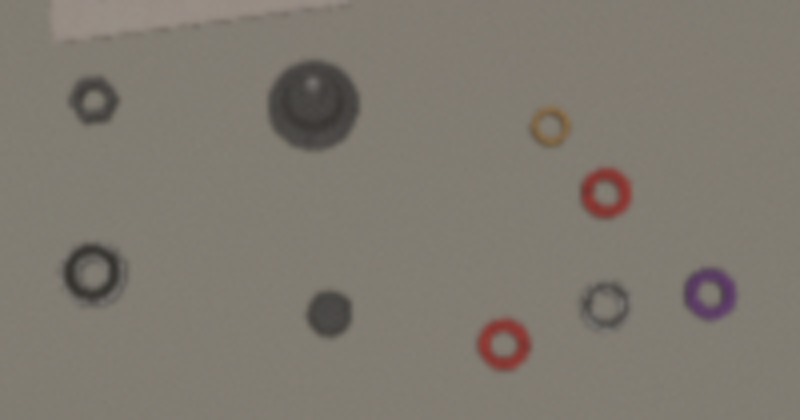

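View pics/scenec.png

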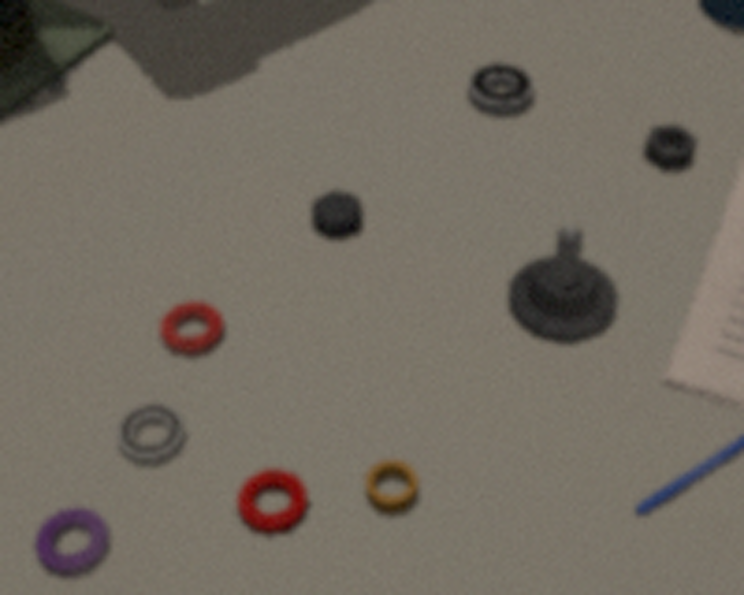

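Candidates, in top-picture pixels:
- Large bearing: (198,208), steel with black faces, the widest ring.
- Hex nut: (198,165), a bystander.
- Spacer: (312,172), brass.
- Small bearing: (326,216), steel and black. Its look-alikes are red at (326,188), red at (301,226) and purple at (352,213).
- Dust cap: (257,218), no hole.
- Axle: (253,166).

The rays agree with the scene view, so I'll hover over the large bearing.

Call:
carry_out([
  {"x": 0.1,"y": -0.1,"z": 0,"claw": 1},
  {"x": 0.2,"y": -0.2,"z": 0,"claw": 1},
  {"x": 0.3,"y": -0.3,"z": 0,"claw": 1},
  {"x": 0.4,"y": -0.4,"z": 0,"claw": 1},
  {"x": 0.5,"y": -0.5,"z": 0,"claw": 1},
  {"x": 0.6,"y": -0.6,"z": 0,"claw": 1},
  {"x": 0.7,"y": -0.7,"z": 0,"claw": 1},
  {"x": 0.8,"y": -0.8,"z": 0,"claw": 1},
  {"x": 0.9,"y": -0.9,"z": 0,"claw": 1},
  {"x": 1,"y": -1,"z": 0,"claw": 1},
])

```text
$.increments[0]: bad value
```

Call:
carry_out([
  {"x": 0.1,"y": -0.1,"z": 0,"claw": 1},
  {"x": 0.2,"y": -0.2,"z": 0,"claw": 1},
  {"x": 0.3,"y": -0.3,"z": 0,"claw": 1},
  {"x": 0.4,"y": -0.4,"z": 0,"claw": 1},
  {"x": 0.5,"y": -0.5,"z": 0,"claw": 1},
  {"x": 0.6,"y": -0.6,"z": 0,"claw": 1},
  {"x": 0.7,"y": -0.7,"z": 0,"claw": 1},
  {"x": 0.8,"y": -0.8,"z": 0,"claw": 1},
  {"x": 0.9,"y": -0.9,"z": 0,"claw": 1},
  {"x": 1,"y": -1,"z": 0,"claw": 1},
])

```text
$.increments[0]: bad value
```

Call:
carry_out([
  {"x": 0.08,"y": -0.1,"z": 0,"claw": 1},
  {"x": 0.16,"y": -0.2,"z": 0,"claw": 1},
  {"x": 0.24,"y": -0.3,"z": 0,"claw": 1},
  {"x": 0.32,"y": -0.4,"z": 0,"claw": 1},
  {"x": 0.4,"y": -0.5,"z": 0,"claw": 1},
  {"x": 0.48,"y": -0.6,"z": 0,"claw": 1},
  {"x": 0.56,"y": -0.7,"z": 0,"claw": 1},
  {"x": 0.64,"y": -0.8,"z": 0,"claw": 1},
  {"x": 0.68,"y": -0.95,"z": 0,"claw": 1},
  {"x": 0.68,"y": -1,"z": 0,"claw": 1},
])

```text
$.increments[0]: bad value
```

Run:
```python
from h import *
c=camera("wrist"); cv2.imwrite("pics/w1.png",c["color"][:,:,::-1]); s=state(); print(s["time_s"],s["tool_pos"],s["ee_rot"].round(3).tolist(),s["joint_pos"].round(2))
p=s["tool_pos"].copy()
for z in (0.231,.016,0): p[2]=z; print(proj(c,p))
```

```text
0.3 [0.20294273 0.53784462 0.23103886] [[-0.936, 0.353, -0.0], [0.353, 0.936, -0.0], [0.0, -0.001, -1.0]] [ 1.19  0.32  1.56  0.    1.26 -0.02]
[254.62000609 257.15555525]
[254.28325014 158.51855354]
[254.27258788 155.39553787]
```

View pics/w1.png

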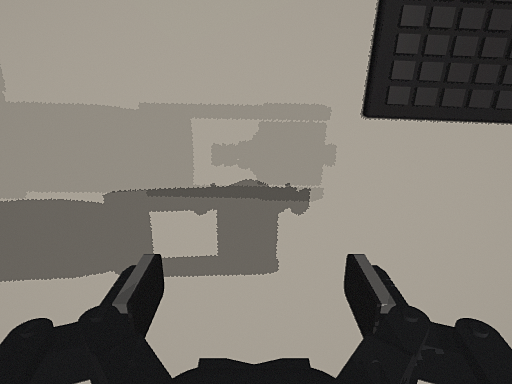

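Call:
carry_out([
  {"x": 0.1,"y": -0.1,"z": 0,"ax": 0,"ay": 0,"az": 0,"claw": 1},
  {"x": 0.2,"y": -0.2,"z": 0,"ax": 0,"ay": 0,"az": 0,"claw": 1},
  {"x": 0.3,"y": -0.3,"z": 0,"ax": 0,"ay": 0,"az": 0,"claw": 1},
  {"x": 0.4,"y": -0.4,"z": 0,"ax": 0,"ay": 0,"az": 0,"claw": 1},
  {"x": 0.5,"y": -0.5,"z": 0,"ax": 0,"ay": 0,"az": 0,"claw": 1},
  {"x": 0.6,"y": -0.6,"z": 0,"ax": 0,"ay": 0,"az": 0,"claw": 1},
  {"x": 0.7,"y": -0.7,"z": 0,"ax": 0,"ay": 0,"az": 0,"claw": 1},
  {"x": 0.8,"y": -0.8,"z": 0,"ax": 0,"ay": 0,"az": 0,"claw": 1},
  {"x": 0.9,"y": -0.9,"z": 0,"ax": 0,"ay": 0,"az": 0,"claw": 1},
  {"x": 1,"y": -1,"z": 0,"ax": 0,"ay": 0,"az": 0,"claw": 1},
])

```text
time_s: 1.3
tool_pos: [0.3038, 0.4372, 0.2313]
ee_rot: [[-0.936, 0.353, 0.0], [0.353, 0.936, 0.0], [0.0, 0.0, -1.0]]
ft_force: [1.1, -0.6, 0.2]
grip_width: 0.0854
```

Call:
carry_out([
  {"x": 0.1,"y": -0.1,"z": 0,"ax": 0,"ay": 0,"az": 0,"claw": 1},
  {"x": 0.2,"y": -0.2,"z": 0,"ax": 0,"ay": 0,"az": 0,"claw": 1},
  {"x": 0.3,"y": -0.3,"z": 0,"ax": 0,"ay": 0,"az": 0,"claw": 1},
  {"x": 0.4,"y": -0.4,"z": 0,"ax": 0,"ay": 0,"az": 0,"claw": 1},
  {"x": 0.5,"y": -0.5,"z": 0,"ax": 0,"ay": 0,"az": 0,"claw": 1},
  {"x": 0.6,"y": -0.6,"z": 0,"ax": 0,"ay": 0,"az": 0,"claw": 1},
  {"x": 0.7,"y": -0.7,"z": 0,"ax": 0,"ay": 0,"az": 0,"claw": 1},
  {"x": 0.8,"y": -0.8,"z": 0,"ax": 0,"ay": 0,"az": 0,"claw": 1},
  {"x": 0.9,"y": -0.9,"z": 0,"ax": 0,"ay": 0,"az": 0,"claw": 1},
  {"x": 1,"y": -1,"z": 0,"ax": 0,"ay": 0,"az": 0,"claw": 1},
])

```text
time_s: 2.3
tool_pos: [0.4038, 0.3371, 0.2313]
ee_rot: [[-0.936, 0.353, 0.0], [0.353, 0.936, 0.0], [-0.0, 0.0, -1.0]]
ft_force: [0.2, -0.3, -0.8]
grip_width: 0.0855
```

Call:
carry_out([
  {"x": 0.07,"y": -0.1,"z": 0,"ax": 0,"ay": 0,"az": 0,"claw": 1},
  {"x": 0.14,"y": -0.2,"z": 0,"ax": 0,"ay": 0,"az": 0,"claw": 1},
  {"x": 0.21,"y": -0.3,"z": 0,"ax": 0,"ay": 0,"az": 0,"claw": 1},
  {"x": 0.28,"y": -0.45,"z": 0,"ax": 0,"ay": 0,"az": 0,"claw": 1},
  {"x": 0.35,"y": -0.6,"z": 0,"ax": 0,"ay": 0,"az": 0,"claw": 1},
  {"x": 0.45,"y": -0.75,"z": 0,"ax": 0,"ay": 0,"az": 0,"claw": 1},
  {"x": 0.55,"y": -0.85,"z": 0,"ax": 0,"ay": 0,"az": 0,"claw": 1},
  {"x": 0.68,"y": -1,"z": 0,"ax": 0,"ay": 0,"az": 0,"claw": 1},
  {"x": 0.68,"y": -1,"z": 0,"ax": 0,"ay": 0,"az": 0,"claw": 1},
  {"x": 0.68,"y": -1,"z": 0,"ax": 0,"ay": 0,"az": 0,"claw": 1},
])

```text
time_s: 3.3
tool_pos: [0.4711, 0.2379, 0.2312]
ee_rot: [[-0.935, 0.354, -0.001], [0.354, 0.935, 0.001], [0.001, 0.0, -1.0]]
ft_force: [0.3, -0.2, 0.1]
grip_width: 0.0854
```

Run:
```python
from h import *
c=camera("wrist"); cv2.imwrite("pics/w2.png",c["color"][:,:,::-1]); s=state(); print(s["time_s"],s["tool_pos"],s["joint_pos"].round(2))
p=s["tool_pos"].copy()
for z in (p[2],.016,0): p[2]=z; print(proj(c,p))
```

```text
3.35 [0.47082757 0.23819102 0.23126724] [ 0.45  0.25  1.67  0.    1.23 -0.76]
[254.86996917 256.46396884]
[254.18992709 158.25174287]
[254.16844647 155.14949413]
```

View pics/w2.png

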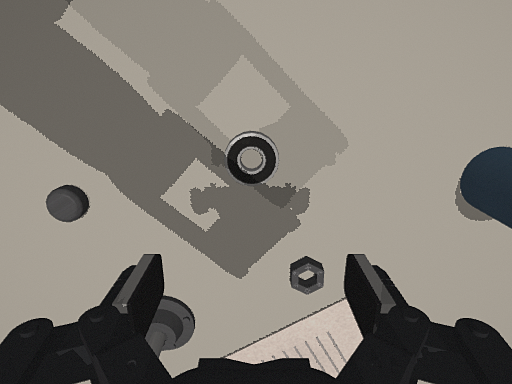

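```bash
cat >> h.py <<'E'
def dark(c,u,v,r,thr):
    g=cv2.cvtColor(c["color"],cv2.COLOR_RGB2GRAY); m=np.zeros_like(g); cv2.circle(m,(int(u),int(v)),r,255,-1)
    m=((g<thr)&(m>0)).astype(np.uint8)
    cs,_=cv2.findContours(m,cv2.RETR_EXTERNAL,cv2.CHAIN_APPROX_NONE)
    k=max(cs,key=cv2.contourArea); return cv2.fitEllipse(cv2.convexHull(k))
E
python3 - <<'E'
from h import *
c=camera("wrist"); s=state(); g=cv2.cvtColor(c["color"],cv2.COLOR_RGB2GRAY); print(g[159,215:290].tolist())
for t in (50,60,70):
  e=dark(c,251,159,34,t); print(t,np.round(e[0]+e[1],1),ray(c,*e[0],.016).round(4))
  e=dark(c,67,203,34,t+20); print(t,np.round(e[0]+e[1],1),ray(c,*e[0],.022).round(4))
print(s["tool_pos"])
E
```

```text
[83, 82, 84, 84, 83, 83, 83, 83, 77, 81, 83, 92, 31, 20, 17, 20, 34, 32, 33, 35, 29, 15, 163, 159, 137, 73, 145, 146, 143, 143, 143, 143, 143, 143, 143, 143, 143, 143, 144, 142, 142, 143, 144, 143, 145, 151, 91, 70, 142, 162, 76, 29, 30, 32, 33, 28, 30, 33, 31, 23, 28, 153, 154, 123, 143, 144, 144, 141, 143, 143, 142, 141, 143, 144, 143]
50 [250.9 159.9  46.9  48.1] [0.471  0.2343 0.016 ]
50 [ 67.3 203.1  35.8  42.2] [0.4418 0.0138 0.022 ]
60 [250.9 159.9  47.3  48.2] [0.471  0.2343 0.016 ]
60 [ 67.3 203.2  36.1  42.7] [0.4419 0.0137 0.022 ]
70 [250.8 160.   47.4  48.5] [0.4711 0.2341 0.016 ]
70 [ 67.3 203.1  36.1  42.9] [0.4419 0.0138 0.022 ]
[0.4706629  0.23838568 0.23128095]
```

Call:
carry_out([
  {"x": 0,"y": -0.01,"z": -0.12,"ax": 0,"ay": 0,"az": 0,"claw": 1},
  {"x": 0,"y": -0.02,"z": -0.25,"ax": 0,"ay": 0,"az": 0,"claw": 1},
  {"x": 0,"y": -0.04,"z": -0.38,"ax": 0,"ay": 0,"az": 0,"claw": 1},
  {"x": 0,"y": -0.04,"z": -0.5,"ax": 0,"ay": 0,"az": 0,"claw": 1},
  {"x": 0,"y": -0.04,"z": -0.62,"ax": 0,"ay": 0,"az": 0,"claw": 1},
  {"x": 0,"y": -0.04,"z": -0.75,"ax": 0,"ay": 0,"az": 0,"claw": 1},
  {"x": 0,"y": -0.04,"z": -0.88,"ax": 0,"ay": 0,"az": 0,"claw": 1},
  {"x": 0,"y": -0.04,"z": -1,"ax": 0,"ay": 0,"az": 0,"claw": 1},
  {"x": 0,"y": -0.04,"z": -1,"ax": 0,"ay": 0,"az": 0,"claw": 1},
  {"x": 0,"y": -0.04,"z": -1,"ax": 0,"ay": 0,"az": 0,"claw": 1},
])

```text
time_s: 4.4
tool_pos: [0.471, 0.2341, 0.1312]
ee_rot: [[-0.936, 0.353, -0.0], [0.353, 0.936, -0.0], [0.0, -0.0, -1.0]]
ft_force: [-0.6, 0.4, 0.9]
grip_width: 0.0851
```

Run:
```python
from h import *
c=camera("wrist"); cv2.imwrite("pics/w3.png",c["color"][:,:,::-1]); s=state(); print(s["time_s"],s["tool_pos"])
p=s["tool_pos"].copy()
for z in (p[2],.016,0): p[2]=z; print(proj(c,p))
p[2]=.016; u=proj(c,p)
for t in (45,60):
  e=dark(c,*u,50,t); print(t,np.round(e[0]+e[1],1),ray(c,*e[0],.016).round(4))
```

```text
4.45 [0.47133315 0.23423805 0.13164621]
[254.95689376 257.97627858]
[254.47811288 186.14475136]
[254.44071138 180.53340206]
45 [254.4 185.4  61.9  65.1] [0.4707 0.2344 0.016 ]
60 [254.4 185.6  62.3  65.5] [0.4709 0.2344 0.016 ]
```

View pics/w3.png

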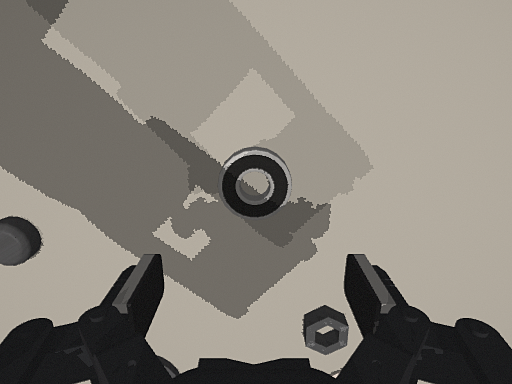

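Call:
carry_out([
  {"x": 0,"y": 0,"z": -0.12,"ax": 0,"ay": 0,"az": 0,"claw": 1},
  {"x": 0,"y": 0,"z": -0.25,"ax": 0,"ay": 0,"az": 0,"claw": 1},
  {"x": 0,"y": 0,"z": -0.38,"ax": 0,"ay": 0,"az": 0,"claw": 1},
  {"x": 0,"y": 0,"z": -0.5,"ax": 0,"ay": 0,"az": 0,"claw": 1},
  {"x": 0,"y": 0,"z": -0.62,"ax": 0,"ay": 0,"az": 0,"claw": 1},
  {"x": 0,"y": 0,"z": -0.75,"ax": 0,"ay": 0,"az": 0,"claw": 1},
  {"x": 0,"y": 0,"z": -0.88,"ax": 0,"ay": 0,"az": 0,"claw": 1},
  {"x": 0,"y": 0,"z": -1,"ax": 0,"ay": 0,"az": 0,"claw": 1},
  {"x": 0,"y": 0,"z": -1,"ax": 0,"ay": 0,"az": 0,"claw": 1},
  {"x": 0,"y": 0,"z": -1,"ax": 0,"ay": 0,"az": 0,"claw": 1},
])

```text
time_s: 5.45
tool_pos: [0.4711, 0.234, 0.0312]
ee_rot: [[-0.936, 0.353, -0.0], [0.353, 0.936, -0.0], [0.0, -0.0, -1.0]]
ft_force: [0.7, 0.5, 0.1]
grip_width: 0.0855
```

Run:
```python
from h import *
c=camera("wrist"); cv2.imwrite("pics/w4.png",c["color"][:,:,::-1]); s=state(); print(s["time_s"],s["tool_pos"],s["ft_force"])
p=s["tool_pos"].copy(); p[2]=.016; u=proj(c,p); print(u)
e=dark(c,*u,65,50); print(np.round(e[0]+e[1],1),ray(c,*e[0],.016).round(4))
```

```text
5.5 [0.47136831 0.23415756 0.03159871] [-0.21110776 -0.51253369 -0.61445581]
[254.87357471 243.04728649]
[255.  241.   90.1 100.7] [0.4702 0.2347 0.016 ]
```

View pics/w4.png

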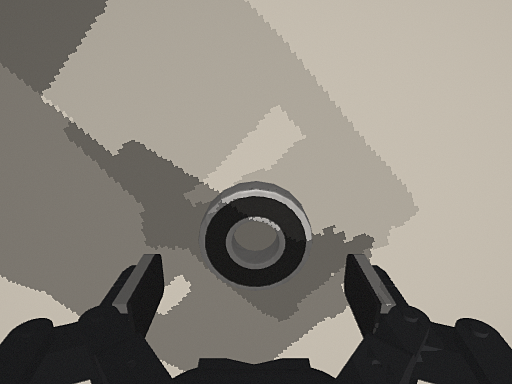

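Call:
carry_out([
  {"x": -0.01,"y": 0,"z": -0.08,"ax": 0,"ay": 0,"az": 0,"claw": 1},
  {"x": -0.01,"y": 0,"z": -0.16,"ax": 0,"ay": 0,"az": 0,"claw": 1},
  {"x": -0.01,"y": 0,"z": -0.24,"ax": 0,"ay": 0,"az": 0,"claw": 1},
  {"x": -0.01,"y": 0,"z": -0.3,"ax": 0,"ay": 0,"az": 0,"claw": 1},
  {"x": -0.01,"y": 0,"z": -0.3,"ax": 0,"ay": 0,"az": 0,"claw": 0.4},
  {"x": -0.01,"y": 0,"z": -0.3,"ax": 0,"ay": 0,"az": 0,"claw": 0.2},
  {"x": -0.01,"y": 0,"z": -0.3,"ax": 0,"ay": 0,"az": 0,"claw": -1},
  {"x": -0.01,"y": 0,"z": -0.3,"ax": 0,"ay": 0,"az": 0,"claw": -1},
  {"x": -0.01,"y": 0,"z": -0.3,"ax": 0,"ay": 0,"az": 0,"claw": -1},
  {"x": -0.01,"y": 0,"z": -0.3,"ax": 0,"ay": 0,"az": 0,"claw": -1},
])

```text
time_s: 6.5
tool_pos: [0.47, 0.2341, 0.002]
ee_rot: [[-0.936, 0.353, 0.0], [0.353, 0.936, 0.0], [-0.0, 0.0, -1.0]]
ft_force: [-2.3, -0.5, 5.7]
grip_width: 0.0615
```

Run:
```python
from h import *
c=camera("wrist"); cv2.imwrite("pics/w5.png",c["color"][:,:,::-1]); s=state(); print(s["time_s"],s["tool_pos"],s["ft_force"],s["grip_width"])
```

```text
6.55 [0.4699533  0.23407668 0.00201251] [-2.07587034 -0.17549058  5.43291973] 0.06194767231561716
```

View pics/w5.png

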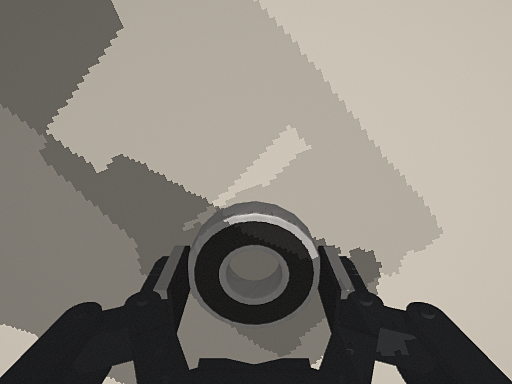

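Call:
carry_out([
  {"x": 0,"y": 0,"z": 0.04,"ax": 0,"ay": 0,"az": 0,"claw": -1},
  {"x": 0,"y": 0,"z": 0.1,"ax": 0,"ay": 0,"az": 0,"claw": -1},
  {"x": 0,"y": 0,"z": 0.2,"ax": 0,"ay": 0,"az": 0,"claw": -1},
  {"x": 0,"y": 0,"z": 0.3,"ax": 0,"ay": 0,"az": 0,"claw": -1},
  {"x": 0,"y": 0,"z": 0.4,"ax": 0,"ay": 0,"az": 0,"claw": -1},
  {"x": 0,"y": 0,"z": 0.52,"ax": 0,"ay": 0,"az": 0,"claw": -1},
  {"x": 0,"y": 0,"z": 0.64,"ax": 0,"ay": 0,"az": 0,"claw": -1},
  {"x": 0,"y": 0,"z": 0.76,"ax": 0,"ay": 0,"az": 0,"claw": -1},
  {"x": 0,"y": 0,"z": 0.88,"ax": 0,"ay": 0,"az": 0,"claw": -1},
  {"x": 0,"y": 0,"z": 1,"ax": 0,"ay": 0,"az": 0,"claw": -1},
])

```text
time_s: 7.55
tool_pos: [0.47, 0.234, 0.1025]
ee_rot: [[-0.936, 0.353, 0.0], [0.353, 0.936, 0.0], [-0.0, 0.0, -1.0]]
ft_force: [-0.0, 0.2, -1.1]
grip_width: 0.0614
```

Call:
carry_out([
  {"x": 0.1,"y": -0.08,"z": 0.1,"ax": 0,"ay": 0,"az": 0,"claw": -1},
  {"x": 0.2,"y": -0.16,"z": 0.2,"ax": 0,"ay": 0,"az": 0,"claw": -1},
  {"x": 0.3,"y": -0.24,"z": 0.3,"ax": 0,"ay": 0,"az": 0,"claw": -1},
  {"x": 0.4,"y": -0.32,"z": 0.4,"ax": 0,"ay": 0,"az": 0,"claw": -1},
  {"x": 0.5,"y": -0.4,"z": 0.5,"ax": 0,"ay": 0,"az": 0,"claw": -1},
  {"x": 0.6,"y": -0.48,"z": 0.6,"ax": 0,"ay": 0,"az": 0,"claw": -1},
  {"x": 0.7,"y": -0.56,"z": 0.7,"ax": 0,"ay": 0,"az": 0,"claw": -1},
  {"x": 0.8,"y": -0.64,"z": 0.8,"ax": 0,"ay": 0,"az": 0,"claw": -1},
  {"x": 0.9,"y": -0.72,"z": 0.9,"ax": 0,"ay": 0,"az": 0,"claw": -1},
  {"x": 1,"y": -0.8,"z": 1,"ax": 0,"ay": 0,"az": 0,"claw": -1},
])

```text
time_s: 8.55
tool_pos: [0.5708, 0.1531, 0.202]
ee_rot: [[-0.936, 0.353, -0.0], [0.353, 0.936, 0.0], [0.0, -0.0, -1.0]]
ft_force: [-0.6, 0.0, -1.5]
grip_width: 0.0614
```

Call:
carry_out([
  {"x": 0.1,"y": -0.1,"z": 0,"ax": 0,"ay": 0,"az": 0,"claw": -1},
  {"x": 0.2,"y": -0.2,"z": 0,"ax": 0,"ay": 0,"az": 0,"claw": -1},
  {"x": 0.3,"y": -0.3,"z": 0,"ax": 0,"ay": 0,"az": 0,"claw": -1},
  {"x": 0.4,"y": -0.4,"z": 0,"ax": 0,"ay": 0,"az": 0,"claw": -1},
  {"x": 0.5,"y": -0.5,"z": 0,"ax": 0,"ay": 0,"az": 0,"claw": -1},
  {"x": 0.6,"y": -0.6,"z": 0,"ax": 0,"ay": 0,"az": 0,"claw": -1},
  {"x": 0.7,"y": -0.7,"z": 0,"ax": 0,"ay": 0,"az": 0,"claw": -1},
  {"x": 0.8,"y": -0.8,"z": 0,"ax": 0,"ay": 0,"az": 0,"claw": -1},
  {"x": 0.9,"y": -0.9,"z": 0,"ax": 0,"ay": 0,"az": 0,"claw": -1},
  {"x": 1,"y": -1,"z": 0,"ax": 0,"ay": 0,"az": 0,"claw": -1},
])

```text
time_s: 9.55
tool_pos: [0.6708, 0.0531, 0.2013]
ee_rot: [[-0.936, 0.353, -0.0], [0.353, 0.936, 0.0], [0.0, 0.0, -1.0]]
ft_force: [0.3, 0.3, -1.5]
grip_width: 0.0614
```

Call:
carry_out([
  {"x": 0.1,"y": -0.1,"z": 0,"ax": 0,"ay": 0,"az": 0,"claw": -1},
  {"x": 0.2,"y": -0.2,"z": 0,"ax": 0,"ay": 0,"az": 0,"claw": -1},
  {"x": 0.3,"y": -0.23,"z": 0,"ax": 0,"ay": 0,"az": 0,"claw": -1},
  {"x": 0.4,"y": -0.23,"z": 0,"ax": 0,"ay": 0,"az": 0,"claw": -1},
  {"x": 0.5,"y": -0.23,"z": 0,"ax": 0,"ay": 0,"az": 0,"claw": -1},
  {"x": 0.5,"y": -0.23,"z": 0,"ax": 0,"ay": 0,"az": 0,"claw": -1},
  {"x": 0.5,"y": -0.23,"z": 0,"ax": 0,"ay": 0,"az": 0,"claw": -1},
  {"x": 0.5,"y": -0.23,"z": 0,"ax": 0,"ay": 0,"az": 0,"claw": -1},
  {"x": 0.5,"y": -0.23,"z": 0,"ax": 0,"ay": 0,"az": 0,"claw": -1},
  {"x": 0.5,"y": -0.23,"z": 0,"ax": 0,"ay": 0,"az": 0,"claw": -1},
])

```text
time_s: 10.55
tool_pos: [0.7197, 0.0311, 0.2016]
ee_rot: [[-0.936, 0.353, 0.0], [0.353, 0.936, 0.0], [-0.0, 0.0, -1.0]]
ft_force: [-0.4, -0.2, -1.8]
grip_width: 0.0612
```

Run:
```python
from h import *
c=camera("wrist"); cv2.imwrite("pics/w6.png",c["color"][:,:,::-1]); s=state(); print(s["time_s"],s["tool_pos"],s["ft_force"],s["grip_width"],s["joint_pos"].round(2))
for p in ([.653,.029,.03],[.653,.029,.084],s["tool_pos"]): print(proj(c,p))
```

```text
10.6 [0.71976393 0.03105746 0.20158029] [ 0.13931528  0.1721598  -1.84497582] 0.06120103530762015 [ 0.03  0.57  1.23  0.    1.34 -1.18]
[227.26385746 105.67560983]
[221.92372134 110.85728163]
[254.41289017 257.18100594]
```

View pics/w6.png

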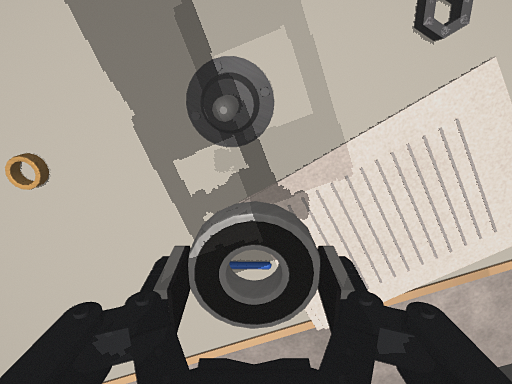

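Run:
```python
from h import *
c=camera("wrist"); s=state(); im=c["color"][:,:,::-1]; g=cv2.cvtColor(im,cv2.COLOR_BGR2GRAY)
cv2.imwrite("pics/w6c.png",cv2.resize(im[50:155,180:280],None,fx=5,fy=5,interpolation=cv2.INTER_CUBIC))
print(g[107,180:280].tolist())
e=dark(c,254,269,58,45); print("bear",np.round(e[0]+e[1],1),ray(c,*e[0],.2157).round(4), s["tool_pos"])
for t in (60,80,100):
  e=dark(c,230,101,50,t); print(t,np.round(e[0]+e[1],1),ray(c,*e[0],.0).round(4),ray(c,*e[0],.03).round(4))
```

```text
[120, 119, 119, 120, 119, 123, 96, 56, 56, 60, 60, 60, 57, 58, 58, 57, 56, 57, 60, 60, 63, 43, 43, 54, 48, 45, 49, 46, 46, 46, 48, 46, 62, 78, 83, 83, 96, 101, 105, 104, 118, 148, 150, 146, 146, 140, 107, 101, 102, 97, 93, 90, 88, 82, 82, 77, 75, 78, 61, 48, 45, 65, 67, 68, 63, 58, 99, 100, 101, 98, 99, 100, 102, 77, 48, 51, 53, 51, 44, 75, 92, 90, 90, 91, 91, 90, 91, 90, 92, 90, 90, 90, 87, 106, 195, 191, 188, 188, 187, 187]
bear [253.8 272.3 103.2 116.7] [0.7193 0.0309 0.2157] [0.71980459 0.0310553  0.20153197]
60 [223.3 105.   70.   89.9] [0.6522 0.0223 0.    ] [0.6512 0.0257 0.03  ]
80 [223.8 105.1  71.1  91.5] [0.6524 0.0228 0.    ] [0.6514 0.0261 0.03  ]
100 [229.3 101.3  86.   98. ] [0.6509 0.0296 0.    ] [0.65   0.0323 0.03  ]
```

View pics/w6c.png

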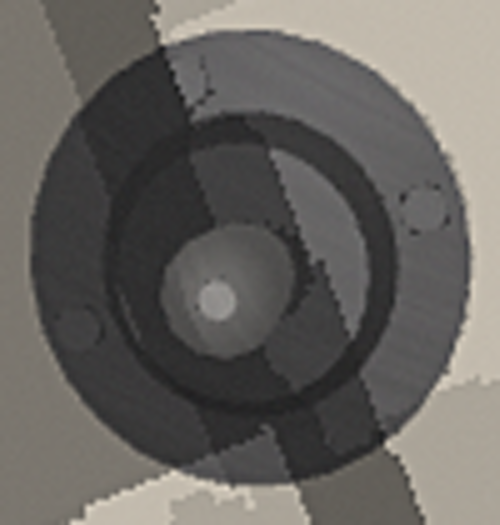

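Run:
```python
from h import *
c=camera("wrist"); s=state(); im=c["color"][:,:,::-1]; g=cv2.cvtColor(im,cv2.COLOR_BGR2GRAY)
m=(g[100:120,214:234]>135).astype(np.uint8); M=cv2.moments(m,True); tu,tv=M['m10']/M['m00']+214,M['m01']/M['m00']+100
print("tip",tu,tv,m.sum(),ray(c,tu,tv,.084).round(4))
print("foot",ray(c,229.1,100.7,0).round(4),"should",ray(c,228.1,104,.03).round(4))
```

```text
tip 222.92307692307693 109.53846153846153 39 [0.6524 0.0301 0.084 ]
foot [0.6504 0.0296 0.    ] should [0.652  0.0303 0.03  ]
```

Call:
carry_out([
  {"x": -0.12,"y": -0.01,"z": 0,"ax": 0,"ay": 0,"az": 0,"claw": -1},
  {"x": -0.25,"y": -0.01,"z": -0.05,"ax": 0,"ay": 0,"az": 0,"claw": -1},
  {"x": -0.4,"y": -0.01,"z": -0.15,"ax": 0,"ay": 0,"az": 0,"claw": -1},
  {"x": -0.55,"y": -0.01,"z": -0.3,"ax": 0,"ay": 0,"az": 0,"claw": -1},
  {"x": -0.67,"y": -0.01,"z": -0.45,"ax": 0,"ay": 0,"az": 0,"claw": -1},
  {"x": -0.67,"y": -0.01,"z": -0.6,"ax": 0,"ay": 0,"az": 0,"claw": -1},
  {"x": -0.67,"y": -0.01,"z": -0.75,"ax": 0,"ay": 0,"az": 0,"claw": -1},
  {"x": -0.67,"y": -0.01,"z": -0.88,"ax": 0,"ay": 0,"az": 0,"claw": -1},
  {"x": -0.67,"y": -0.01,"z": -0.95,"ax": 0,"ay": 0,"az": 0,"claw": -1},
  {"x": -0.67,"y": -0.01,"z": -0.95,"ax": 0,"ay": 0,"az": 0,"claw": -1},
])

```text
time_s: 11.7
tool_pos: [0.6524, 0.03, 0.1052]
ee_rot: [[-0.936, 0.353, -0.002], [0.353, 0.936, 0.0], [0.002, -0.001, -1.0]]
ft_force: [0.0, 0.7, -2.6]
grip_width: 0.0613
```

Run:
```python
from h import *
c=camera("wrist"); s=state(); im=c["color"][:,:,::-1]; print(s["tool_pos"],s["ft_force"])
cv2.imwrite("pics/w7c.png",cv2.resize(im[170:370,150:360],None,fx=3,fy=3,interpolation=cv2.INTER_CUBIC))
t=s["tool_pos"]; print(proj(c,[.6524,.0301,.084]), proj(c,t),proj(c,t+[0,0,.014]),proj(c,t-[0,0,.002]))
```

```text
[0.65302242 0.02998972 0.10609648] [-0.43938425  0.07549086 -0.88520878]
[254.65005264 237.47217535] [254.96521585 258.91475548] [255.05192034 274.87423011] [254.95397977 256.84655934]
```

View pics/w7c.png

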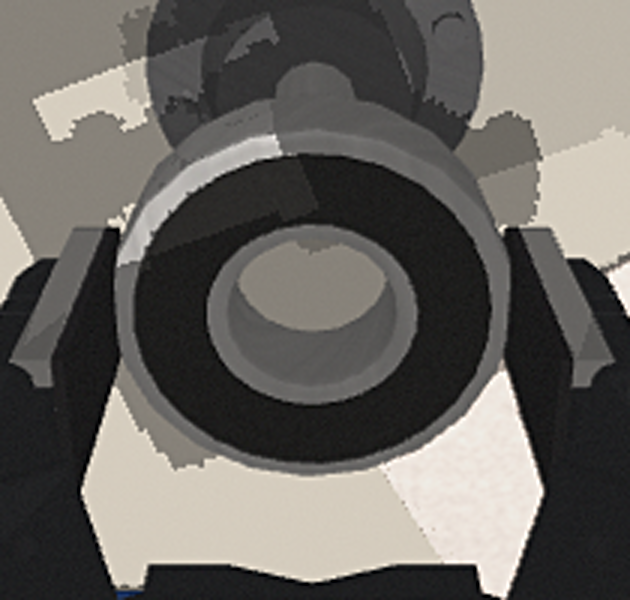

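Call:
carry_out([
  {"x": 0,"y": 0,"z": -0.03,"ax": 0,"ay": 0,"az": 0,"claw": -1},
  {"x": 0,"y": 0,"z": -0.06,"ax": 0,"ay": 0,"az": 0,"claw": -1},
  {"x": 0,"y": 0,"z": -0.09,"ax": 0,"ay": 0,"az": 0,"claw": -1},
  {"x": 0,"y": 0,"z": -0.12,"ax": 0,"ay": 0,"az": 0,"claw": -1},
  {"x": 0,"y": 0,"z": -0.15,"ax": 0,"ay": 0,"az": 0,"claw": -1},
  {"x": 0,"y": 0,"z": -0.18,"ax": 0,"ay": 0,"az": 0,"claw": -1},
  {"x": 0,"y": 0,"z": -0.22,"ax": 0,"ay": 0,"az": 0,"claw": -1},
  {"x": 0,"y": 0,"z": -0.26,"ax": 0,"ay": 0,"az": 0,"claw": -1},
  {"x": 0,"y": 0,"z": -0.3,"ax": 0,"ay": 0,"az": 0,"claw": -1},
  {"x": 0,"y": 0,"z": -0.3,"ax": 0,"ay": 0,"az": 0,"claw": -1},
])

```text
time_s: 12.75
tool_pos: [0.6525, 0.03, 0.0755]
ee_rot: [[-0.936, 0.353, -0.002], [0.353, 0.936, 0.0], [0.001, -0.0, -1.0]]
ft_force: [-0.1, -1.1, -2.3]
grip_width: 0.0614
```

Run:
```python
from h import *
c=camera("wrist"); s=state(); im=c["color"][:,:,::-1]; print(s["tool_pos"],s["ft_force"])
cv2.imwrite("pics/w8c.png",cv2.resize(im[170:370,150:360],None,fx=3,fy=3,interpolation=cv2.INTER_CUBIC))
t=s["tool_pos"]; print(proj(c,[.6524,.0301,.084]), proj(c,t),proj(c,t+[0,0,.014]),proj(c,t-[0,0,.002]))
```

```text
[0.6527531  0.02999582 0.07587138] [ 0.18233669 -1.16217816 -2.11814963]
[254.70215489 266.06846385] [254.71807711 257.8663353 ] [254.78965021 273.70612222] [254.7087995  255.81311506]
```

View pics/w8c.png

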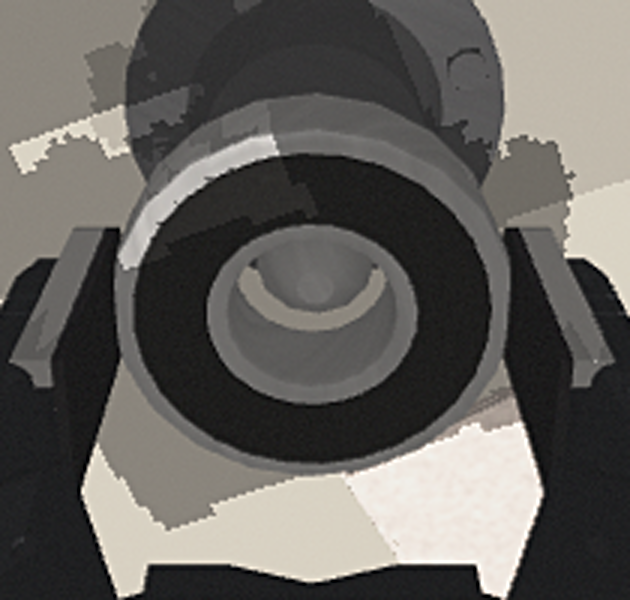

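Call:
carry_out([
  {"x": 0,"y": 0,"z": -0.05,"ax": 0,"ay": 0,"az": 0,"claw": -1},
  {"x": 0,"y": 0,"z": -0.1,"ax": 0,"ay": 0,"az": 0,"claw": -1},
  {"x": 0,"y": 0,"z": -0.15,"ax": 0,"ay": 0,"az": 0,"claw": -1},
  {"x": 0,"y": 0,"z": -0.2,"ax": 0,"ay": 0,"az": 0,"claw": -1},
  {"x": 0,"y": 0,"z": -0.25,"ax": 0,"ay": 0,"az": 0,"claw": -1},
  {"x": 0,"y": 0,"z": -0.3,"ax": 0,"ay": 0,"az": 0,"claw": -1},
  {"x": 0,"y": 0,"z": -0.34,"ax": 0,"ay": 0,"az": 0,"claw": -1},
  {"x": 0,"y": 0,"z": -0.38,"ax": 0,"ay": 0,"az": 0,"claw": -1},
  {"x": 0,"y": 0,"z": -0.41,"ax": 0,"ay": 0,"az": 0,"claw": -1},
  {"x": 0,"y": 0,"z": -0.42,"ax": 0,"ay": 0,"az": 0,"claw": -1},
])

```text
time_s: 13.8
tool_pos: [0.6528, 0.03, 0.0339]
ee_rot: [[-0.936, 0.353, -0.0], [0.353, 0.936, 0.0], [0.0, -0.0, -1.0]]
ft_force: [-0.3, 0.8, -1.5]
grip_width: 0.061
```

Call:
carry_out([
  {"x": 0,"y": 0,"z": -0.01,"ax": 0,"ay": 0,"az": 0,"claw": -1},
  {"x": 0,"y": 0,"z": -0.015,"ax": 0,"ay": 0,"az": 0,"claw": -1},
  {"x": 0,"y": 0,"z": -0.02,"ax": 0,"ay": 0,"az": 0,"claw": -1},
  {"x": 0,"y": 0,"z": -0.02,"ax": 0,"ay": 0,"az": 0,"claw": -1},
  {"x": 0,"y": 0,"z": -0.02,"ax": 0,"ay": 0,"az": 0,"claw": 0.5},
  {"x": 0,"y": 0,"z": -0.02,"ax": 0,"ay": 0,"az": 0,"claw": 0.7},
  {"x": 0,"y": 0,"z": -0.02,"ax": 0,"ay": 0,"az": 0,"claw": 1},
  {"x": 0,"y": 0,"z": -0.02,"ax": 0,"ay": 0,"az": 0,"claw": 1},
  {"x": 0,"y": 0,"z": -0.02,"ax": 0,"ay": 0,"az": 0,"claw": 1},
  {"x": 0,"y": 0,"z": -0.02,"ax": 0,"ay": 0,"az": 0,"claw": 1},
])

```text
time_s: 14.8
tool_pos: [0.653, 0.03, 0.0324]
ee_rot: [[-0.936, 0.353, 0.0], [0.353, 0.936, 0.0], [-0.0, 0.0, -1.0]]
ft_force: [-0.2, -0.3, -0.0]
grip_width: 0.0855
```

Run:
```python
from h import *
c=camera("wrist"); s=state(); im=c["color"][:,:,::-1]; print(s["tool_pos"],s["ft_force"],s["grip_width"])
cv2.imwrite("pics/w9.png",im)
```

```text
[0.65304801 0.03000545 0.0324054 ] [ 0.76998206 -0.27516046  1.05881817] 0.08555365266470208
```

View pics/w9.png

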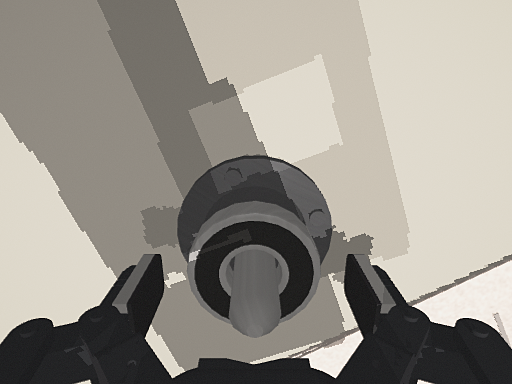

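Call:
carry_out([
  {"x": 0,"y": 0,"z": 0.1,"ax": 0,"ay": 0,"az": 0,"claw": 1},
  {"x": 0,"y": 0,"z": 0.25,"ax": 0,"ay": 0,"az": 0,"claw": 1},
  {"x": 0,"y": 0,"z": 0.4,"ax": 0,"ay": 0,"az": 0,"claw": 1},
  {"x": 0,"y": 0,"z": 0.55,"ax": 0,"ay": 0,"az": 0,"claw": 1},
  {"x": 0,"y": 0,"z": 0.7,"ax": 0,"ay": 0,"az": 0,"claw": 1},
  {"x": 0,"y": 0,"z": 0.85,"ax": 0,"ay": 0,"az": 0,"claw": 1},
  {"x": 0,"y": -0.1,"z": 1,"ax": 0,"ay": 0,"az": 0,"claw": 1},
  {"x": 0,"y": -0.25,"z": 1,"ax": 0,"ay": 0,"az": 0,"claw": 1},
  {"x": 0,"y": -0.4,"z": 1,"ax": 0,"ay": 0,"az": 0,"claw": 1},
  {"x": 0,"y": -0.55,"z": 1,"ax": 0,"ay": 0,"az": 0,"claw": 1},
])

```text
time_s: 15.85
tool_pos: [0.6525, -0.0265, 0.1319]
ee_rot: [[-0.935, 0.353, -0.001], [0.353, 0.935, -0.0], [0.001, -0.0, -1.0]]
ft_force: [-0.3, -0.1, 0.3]
grip_width: 0.0852
```

Call:
carry_out([
  {"x": -0.02,"y": -0.15,"z": 0,"ax": 0,"ay": 0,"az": 0,"claw": 1},
  {"x": -0.04,"y": -0.3,"z": 0,"ax": 0,"ay": 0,"az": 0,"claw": 1},
  {"x": -0.06,"y": -0.45,"z": 0,"ax": 0,"ay": 0,"az": 0,"claw": 1},
  {"x": -0.08,"y": -0.6,"z": 0,"ax": 0,"ay": 0,"az": 0,"claw": 1},
  {"x": -0.1,"y": -0.75,"z": 0,"ax": 0,"ay": 0,"az": 0,"claw": 1},
  {"x": -0.12,"y": -0.9,"z": 0,"ax": 0,"ay": 0,"az": 0,"claw": 1},
  {"x": -0.14,"y": -1,"z": 0,"ax": 0,"ay": 0,"az": 0,"claw": 1},
  {"x": -0.16,"y": -1,"z": 0,"ax": 0,"ay": 0,"az": 0,"claw": 1},
  {"x": -0.18,"y": -1,"z": 0,"ax": 0,"ay": 0,"az": 0,"claw": 1},
  {"x": -0.18,"y": -1,"z": 0,"ax": 0,"ay": 0,"az": 0,"claw": 1},
])

```text
time_s: 16.85
tool_pos: [0.6347, -0.1244, 0.1323]
ee_rot: [[-0.936, 0.353, -0.0], [0.353, 0.936, 0.0], [0.0, 0.0, -1.0]]
ft_force: [0.2, -0.0, -0.7]
grip_width: 0.0856
```

Run:
```python
from h import *
c=camera("wrist"); s=state(); im=c["color"][:,:,::-1]; print(s["tool_pos"],s["ft_force"],s["grip_width"],s["joint_pos"].round(2))
cv2.imwrite("pics/w10.png",im)
t=s["tool_pos"].copy(); t[2]=.016; print(proj(c,t),proj(c,[.635,-.203,.016]))
```

```text
[ 0.63492614 -0.1243359   0.13239764] [ 0.86507905  0.77598533 -0.6519189 ] 0.08550577978122147 [-0.21  0.5   1.53  0.    1.11 -1.42]
[254.33456902 185.6677248 ] [170.62971428 215.74832271]
```

View pics/w10.png

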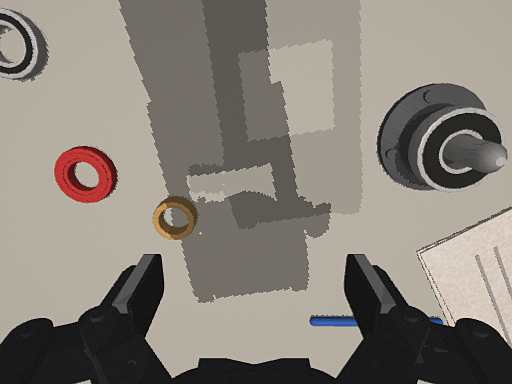

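```bash
cat >> h.py <<'E'
def brass(c,u,v,r):
    h=cv2.cvtColor(c["color"],cv2.COLOR_RGB2HSV); m=((h[...,0]>10)&(h[...,0]<26)&(h[...,1]>90)).astype(np.uint8)
    k=np.zeros_like(m); cv2.circle(k,(int(u),int(v)),r,1,-1); m=m*k
    cs,_=cv2.findContours(m,cv2.RETR_CCOMP,cv2.CHAIN_APPROX_NONE); return m,cs
E
python3 - <<'E'
from h import *
c=camera("wrist"); m,cs=brass(c,175,218,40)
im=c["color"][:,:,::-1]; cv2.imwrite("pics/w10c.png",np.hstack([cv2.resize(im[180:255,135:215],None,fx=5,fy=5,interpolation=cv2.INTER_CUBIC),cv2.cvtColor(cv2.resize(m[180:255,135:215]*255,None,fx=5,fy=5),cv2.COLOR_GRAY2BGR)]))
for k in cs:
  if len(k)>20: e=cv2.fitEllipse(k); print(np.round(e[0]+e[1],1),ray(c,*e[0],.016).round(4),ray(c,*e[0],.008).round(4))
E
```

```text
[174.4 217.5  41.6  43.7] [ 0.638  -0.2006  0.016 ] [ 0.6405 -0.2039  0.008 ]
[174.8 217.   19.1  27.9] [ 0.6377 -0.2     0.016 ] [ 0.6402 -0.2033  0.008 ]
```

View pics/w10c.png

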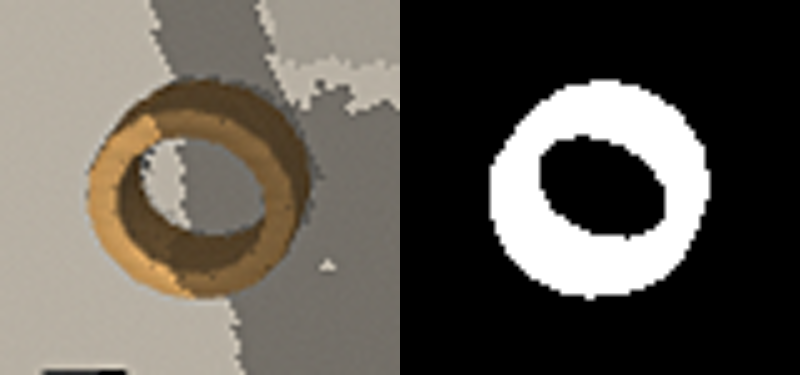

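Call:
carry_out([
  {"x": 0.01,"y": -0.15,"z": 0,"ax": 0,"ay": 0,"az": 0,"claw": 0.4},
  {"x": 0.02,"y": -0.3,"z": 0,"ax": 0,"ay": 0,"az": 0,"claw": 0.4},
  {"x": 0.03,"y": -0.45,"z": 0,"ax": 0,"ay": 0,"az": 0,"claw": 0.4},
  {"x": 0.04,"y": -0.6,"z": -0.1,"ax": 0,"ay": 0,"az": 0,"claw": 0.4},
  {"x": 0.04,"y": -0.7,"z": -0.25,"ax": 0,"ay": 0,"az": 0,"claw": 0.4},
  {"x": 0.04,"y": -0.78,"z": -0.4,"ax": 0,"ay": 0,"az": 0,"claw": 0.4},
  {"x": 0.04,"y": -0.78,"z": -0.55,"ax": 0,"ay": 0,"az": 0,"claw": 0.4},
  {"x": 0.04,"y": -0.78,"z": -0.7,"ax": 0,"ay": 0,"az": 0,"claw": 0.4},
  {"x": 0.04,"y": -0.78,"z": -0.7,"ax": 0,"ay": 0,"az": 0,"claw": 0.4},
  {"x": 0.04,"y": -0.78,"z": -0.7,"ax": 0,"ay": 0,"az": 0,"claw": 0.4},
])

```text
time_s: 17.95
tool_pos: [0.6388, -0.2027, 0.0616]
ee_rot: [[-0.936, 0.353, -0.001], [0.353, 0.936, 0.001], [0.001, 0.0, -1.0]]
ft_force: [0.3, 0.1, 0.1]
grip_width: 0.06
```

Run:
```python
from h import *
c=camera("wrist"); s=state(); im=c["color"][:,:,::-1]; print(s["tool_pos"],s["grip_width"])
cv2.imwrite("pics/w11.png",im)
t=s["tool_pos"].copy(); t[2]=.016; print(proj(c,t))
```

```text
[ 0.63932366 -0.20285124  0.06245499] 0.060199962852613954
[254.48030521 220.68804449]
```

View pics/w11.png

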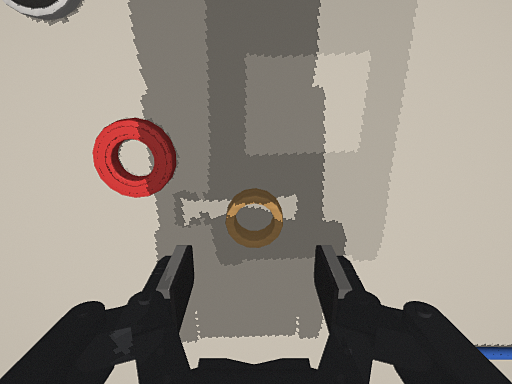

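Call:
carry_out([
  {"x": 0,"y": 0,"z": -0.12,"ax": 0,"ay": 0,"az": 0,"claw": 0.4},
  {"x": 0,"y": 0,"z": -0.24,"ax": 0,"ay": 0,"az": 0,"claw": 0.4},
  {"x": 0,"y": 0,"z": -0.36,"ax": 0,"ay": 0,"az": 0,"claw": 0.4},
  {"x": 0,"y": 0,"z": -0.48,"ax": 0,"ay": 0,"az": 0,"claw": 0.4},
  {"x": 0,"y": 0,"z": -0.57,"ax": 0,"ay": 0,"az": 0,"claw": 0.4},
  {"x": 0,"y": 0,"z": -0.57,"ax": 0,"ay": 0,"az": 0,"claw": 0.2},
  {"x": 0,"y": 0,"z": -0.57,"ax": 0,"ay": 0,"az": 0,"claw": 0},
  {"x": 0,"y": 0,"z": -0.57,"ax": 0,"ay": 0,"az": 0,"claw": -1},
  {"x": 0,"y": 0,"z": -0.57,"ax": 0,"ay": 0,"az": 0,"claw": -1},
  {"x": 0,"y": 0,"z": -0.57,"ax": 0,"ay": 0,"az": 0,"claw": -1},
])

```text
time_s: 19.0
tool_pos: [0.6395, -0.2032, 0.0061]
ee_rot: [[-0.936, 0.353, 0.002], [0.353, 0.936, -0.0], [-0.002, 0.0, -1.0]]
ft_force: [-0.0, -0.6, 1.2]
grip_width: 0.0345
```

Call:
carry_out([
  {"x": 0,"y": 0,"z": 0,"ax": 0,"ay": 0,"az": 0,"claw": -1},
  {"x": 0,"y": 0,"z": 0,"ax": 0,"ay": 0,"az": 0,"claw": -1},
  {"x": 0,"y": 0,"z": 0.1,"ax": 0,"ay": 0,"az": 0,"claw": -1},
  {"x": 0,"y": 0,"z": 0.22,"ax": 0,"ay": 0,"az": 0,"claw": -1},
  {"x": 0,"y": 0,"z": 0.35,"ax": 0,"ay": 0,"az": 0,"claw": -1},
  {"x": 0,"y": 0,"z": 0.48,"ax": 0,"ay": 0,"az": 0,"claw": -1},
  {"x": 0,"y": 0,"z": 0.6,"ax": 0,"ay": 0,"az": 0,"claw": -1},
  {"x": 0,"y": 0,"z": 0.72,"ax": 0,"ay": 0,"az": 0,"claw": -1},
  {"x": 0,"y": 0,"z": 0.85,"ax": 0,"ay": 0,"az": 0,"claw": -1},
  {"x": 0,"y": 0,"z": 1,"ax": 0,"ay": 0,"az": 0,"claw": -1},
])

```text
time_s: 20.0
tool_pos: [0.6387, -0.2029, 0.1062]
ee_rot: [[-0.936, 0.353, -0.001], [0.353, 0.936, 0.0], [0.001, 0.0, -1.0]]
ft_force: [0.5, 0.1, 0.0]
grip_width: 0.0347
```

Run:
```python
from h import *
c=camera("wrist"); s=state(); im=c["color"][:,:,::-1]; print(s["tool_pos"],s["grip_width"],s["ft_force"])
cv2.imwrite("pics/w12.png",im[:,:])
t=s["tool_pos"]; print(proj(c,t+[0,0,.012]),proj(c,t+[0,0,-.004]))
```

```text
[ 0.64037357 -0.20346404  0.1092505 ] 0.03445065753676523 [0.63003141 0.24161836 1.10417448]
[254.73336944 277.33569948] [254.64023408 259.06945747]
```

View pics/w12.png

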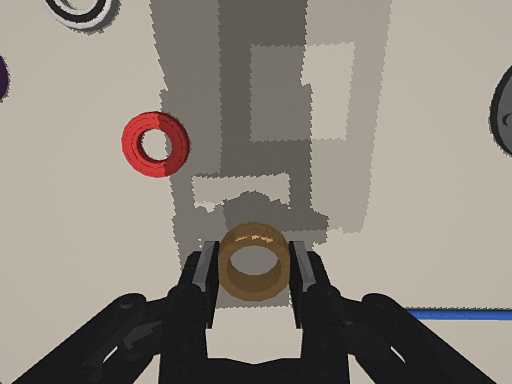

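Run:
```python
from h import *
c=camera("wrist"); s=state(); im=c["color"][:,:,::-1]
cv2.imwrite("pics/w12c.png",cv2.resize(im[210:310,200:310],None,fx=6,fy=6,interpolation=cv2.INTER_CUBIC))
t=s["tool_pos"]; print(t,proj(c,t+[0,0,.010]))
# predicted circle of top face
for R in (.019,.013):
  P=np.array([proj(c,t+[R*np.cos(a),R*np.sin(a),.010]) for a in np.linspace(0,6.28,40)]); print(R,P.min(0).round(1),P.max(0).round(1))
```

```text
[ 0.64043831 -0.20347164  0.10821784] [254.59289119 267.03373336]
0.019 [215.  231.4] [294.2 299.9]
0.013 [227.5 243. ] [281.7 289.8]
```

View pics/w12c.png

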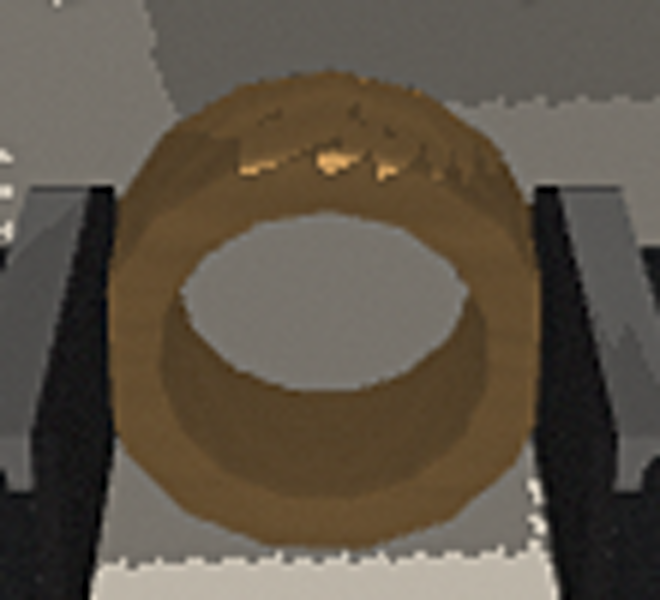

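Call:
carry_out([
  {"x": 0.01,"y": 0.05,"z": 0.05,"ax": 0,"ay": 0,"az": 0,"claw": -1},
  {"x": 0.02,"y": 0.12,"z": 0.1,"ax": 0,"ay": 0,"az": 0,"claw": -1},
  {"x": 0.03,"y": 0.22,"z": 0.15,"ax": 0,"ay": 0,"az": 0,"claw": -1},
  {"x": 0.04,"y": 0.33,"z": 0.2,"ax": 0,"ay": 0,"az": 0,"claw": -1},
  {"x": 0.05,"y": 0.44,"z": 0.2,"ax": 0,"ay": 0,"az": 0,"claw": -1},
  {"x": 0.06,"y": 0.55,"z": 0.2,"ax": 0,"ay": 0,"az": 0,"claw": -1},
  {"x": 0.07,"y": 0.66,"z": 0.2,"ax": 0,"ay": 0,"az": 0,"claw": -1},
  {"x": 0.08,"y": 0.77,"z": 0.2,"ax": 0,"ay": 0,"az": 0,"claw": -1},
  {"x": 0.1,"y": 0.88,"z": 0.2,"ax": 0,"ay": 0,"az": 0,"claw": -1},
  {"x": 0.13,"y": 1,"z": 0.2,"ax": 0,"ay": 0,"az": 0,"claw": -1},
])

```text
time_s: 21.1
tool_pos: [0.6521, -0.1021, 0.1252]
ee_rot: [[-0.936, 0.353, -0.0], [0.353, 0.936, 0.0], [0.0, -0.0, -1.0]]
ft_force: [0.1, 1.0, -0.6]
grip_width: 0.0343
```

Call:
carry_out([
  {"x": 0,"y": 0.12,"z": 0,"ax": 0,"ay": 0,"az": 0,"claw": -1},
  {"x": 0,"y": 0.25,"z": 0,"ax": 0,"ay": 0,"az": 0,"claw": -1},
  {"x": 0,"y": 0.38,"z": 0,"ax": 0,"ay": 0,"az": 0,"claw": -1},
  {"x": 0,"y": 0.5,"z": 0,"ax": 0,"ay": 0,"az": 0,"claw": -1},
  {"x": 0,"y": 0.62,"z": 0,"ax": 0,"ay": 0,"az": 0,"claw": -1},
  {"x": 0,"y": 0.74,"z": 0,"ax": 0,"ay": 0,"az": 0,"claw": -1},
  {"x": 0,"y": 0.84,"z": 0,"ax": 0,"ay": 0,"az": 0,"claw": -1},
  {"x": 0,"y": 0.94,"z": 0,"ax": 0,"ay": 0,"az": 0,"claw": -1},
  {"x": 0,"y": 1,"z": 0,"ax": 0,"ay": 0,"az": 0,"claw": -1},
  {"x": 0,"y": 1,"z": 0,"ax": 0,"ay": 0,"az": 0,"claw": -1},
])

```text
time_s: 22.1
tool_pos: [0.652, -0.0022, 0.1253]
ee_rot: [[-0.936, 0.352, 0.0], [0.352, 0.936, 0.0], [0.0, 0.0, -1.0]]
ft_force: [0.6, 0.3, -1.2]
grip_width: 0.0346
```

Call:
carry_out([
  {"x": 0,"y": 0.08,"z": 0,"ax": 0,"ay": 0,"az": 0,"claw": -1},
  {"x": 0,"y": 0.16,"z": 0,"ax": 0,"ay": 0,"az": 0,"claw": -1},
  {"x": 0,"y": 0.24,"z": 0,"ax": 0,"ay": 0,"az": 0,"claw": -1},
  {"x": 0,"y": 0.3,"z": 0,"ax": 0,"ay": 0,"az": 0,"claw": -1},
  {"x": 0,"y": 0.33,"z": -0.05,"ax": 0,"ay": 0,"az": 0,"claw": -1},
  {"x": 0,"y": 0.33,"z": -0.1,"ax": 0,"ay": 0,"az": 0,"claw": -1},
  {"x": 0,"y": 0.33,"z": -0.15,"ax": 0,"ay": 0,"az": 0,"claw": -1},
  {"x": 0,"y": 0.33,"z": -0.2,"ax": 0,"ay": 0,"az": 0,"claw": -1},
  {"x": 0,"y": 0.33,"z": -0.22,"ax": 0,"ay": 0,"az": 0,"claw": -1},
  {"x": 0,"y": 0.33,"z": -0.22,"ax": 0,"ay": 0,"az": 0,"claw": -1},
])

```text
time_s: 23.1
tool_pos: [0.6517, 0.0297, 0.1028]
ee_rot: [[-0.936, 0.353, -0.001], [0.353, 0.936, 0.0], [0.001, -0.0, -1.0]]
ft_force: [0.3, 0.1, -1.8]
grip_width: 0.0343
```

Run:
```python
from h import *
c=camera("wrist"); s=state(); im=c["color"][:,:,::-1]; print(s["tool_pos"],s["grip_width"],s["ft_force"])
cv2.imwrite("pics/w13.png",cv2.resize(im[140:340,150:360],None,fx=3,fy=3,interpolation=cv2.INTER_CUBIC))
t=s["tool_pos"]; print(proj(c,t+[0,0,.010]),proj(c,t+[0,0,-.006]),proj(c,[.6524,.0301,.084]))
```

```text
[0.65196594 0.02978875 0.10314241] 0.03442705582865418 [ 0.23480683 -0.34900398 -0.48879066]
[254.80607042 268.87222973] [254.72056616 251.80686307] [255.45142902 240.4120183 ]
```

View pics/w13.png

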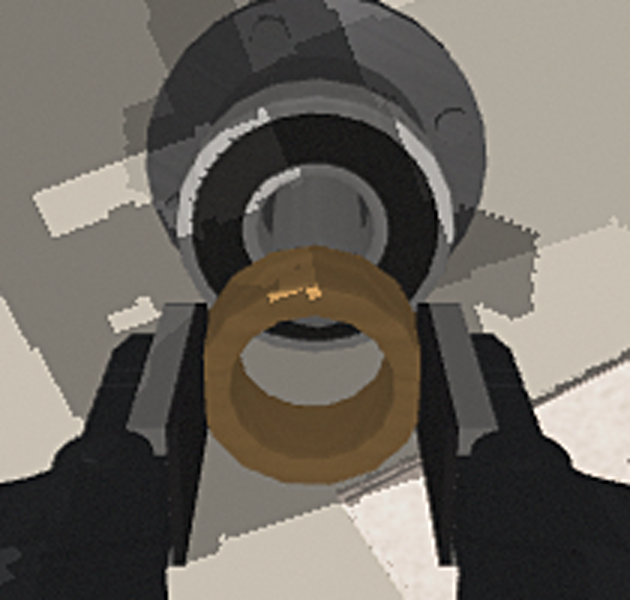

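Call:
carry_out([
  {"x": 0,"y": 0.01,"z": 0,"ax": 0,"ay": 0,"az": 0,"claw": -1},
  {"x": 0,"y": 0.01,"z": -0.03,"ax": 0,"ay": 0,"az": 0,"claw": -1},
  {"x": 0,"y": 0.01,"z": -0.06,"ax": 0,"ay": 0,"az": 0,"claw": -1},
  {"x": 0,"y": 0.01,"z": -0.09,"ax": 0,"ay": 0,"az": 0,"claw": -1},
  {"x": 0,"y": 0.01,"z": -0.12,"ax": 0,"ay": 0,"az": 0,"claw": -1},
  {"x": 0,"y": 0.01,"z": -0.15,"ax": 0,"ay": 0,"az": 0,"claw": -1},
  {"x": 0,"y": 0.01,"z": -0.18,"ax": 0,"ay": 0,"az": 0,"claw": -1},
  {"x": 0,"y": 0.01,"z": -0.22,"ax": 0,"ay": 0,"az": 0,"claw": -1},
  {"x": 0,"y": 0.01,"z": -0.22,"ax": 0,"ay": 0,"az": 0,"claw": -1},
  {"x": 0,"y": 0.01,"z": -0.22,"ax": 0,"ay": 0,"az": 0,"claw": -1},
])

```text
time_s: 24.15
tool_pos: [0.6519, 0.031, 0.0812]
ee_rot: [[-0.936, 0.353, -0.0], [0.353, 0.936, 0.0], [0.0, 0.0, -1.0]]
ft_force: [0.6, -0.3, -0.7]
grip_width: 0.0345
```

Run:
```python
from h import *
c=camera("wrist"); s=state(); im=c["color"][:,:,::-1]; print(s["tool_pos"],s["grip_width"],s["ft_force"])
cv2.imwrite("pics/w14.png",cv2.resize(im[140:340,150:360],None,fx=3,fy=3,interpolation=cv2.INTER_CUBIC))
```

```text
[0.65207531 0.03097095 0.08137871] 0.03435506452793365 [ 0.17414418 -0.57810001 -1.14886826]
```

View pics/w14.png

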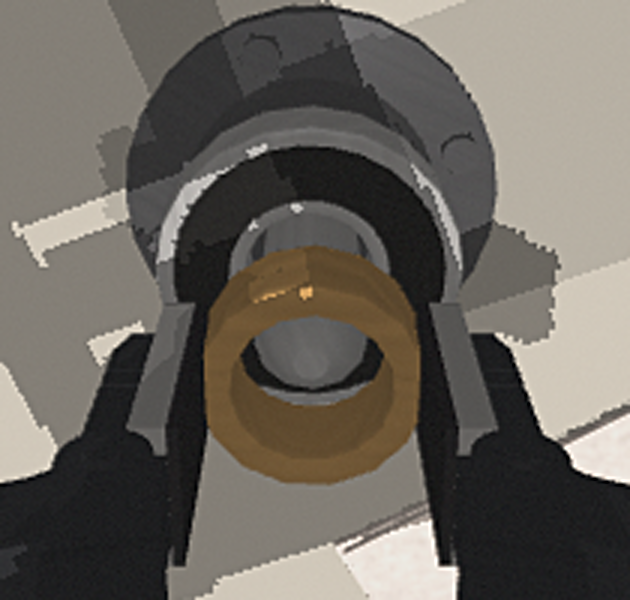

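Call:
carry_out([
  {"x": 0,"y": 0,"z": -0.04,"ax": 0,"ay": 0,"az": 0,"claw": -1},
  {"x": 0,"y": 0,"z": -0.08,"ax": 0,"ay": 0,"az": 0,"claw": -1},
  {"x": 0,"y": 0,"z": -0.12,"ax": 0,"ay": 0,"az": 0,"claw": -1},
  {"x": 0,"y": 0,"z": -0.16,"ax": 0,"ay": 0,"az": 0,"claw": -1},
  {"x": 0,"y": 0,"z": -0.2,"ax": 0,"ay": 0,"az": 0,"claw": -1},
  {"x": 0,"y": 0,"z": -0.23,"ax": 0,"ay": 0,"az": 0,"claw": -1},
  {"x": 0,"y": 0,"z": -0.26,"ax": 0,"ay": 0,"az": 0,"claw": -1},
  {"x": 0,"y": 0,"z": -0.28,"ax": 0,"ay": 0,"az": 0,"claw": -1},
  {"x": 0,"y": 0,"z": -0.28,"ax": 0,"ay": 0,"az": 0,"claw": -1},
  {"x": 0,"y": 0,"z": -0.28,"ax": 0,"ay": 0,"az": 0,"claw": -1},
])

```text
time_s: 25.2
tool_pos: [0.6521, 0.031, 0.0534]
ee_rot: [[-0.936, 0.353, 0.0], [0.353, 0.936, 0.0], [-0.0, 0.0, -1.0]]
ft_force: [-0.3, -0.2, -1.9]
grip_width: 0.0344
```

Call:
carry_out([
  {"x": 0,"y": 0,"z": -0.005,"ax": 0,"ay": 0,"az": 0,"claw": -1},
  {"x": 0,"y": 0,"z": -0.01,"ax": 0,"ay": 0,"az": 0,"claw": -1},
  {"x": 0,"y": 0,"z": -0.01,"ax": 0,"ay": 0,"az": 0,"claw": -1},
  {"x": 0,"y": 0,"z": -0.01,"ax": 0,"ay": 0,"az": 0,"claw": -1},
  {"x": 0,"y": 0,"z": -0.01,"ax": 0,"ay": 0,"az": 0,"claw": -1},
  {"x": 0,"y": 0,"z": -0.01,"ax": 0,"ay": 0,"az": 0,"claw": -1},
  {"x": 0,"y": 0,"z": -0.01,"ax": 0,"ay": 0,"az": 0,"claw": -1},
  {"x": 0,"y": 0,"z": -0.01,"ax": 0,"ay": 0,"az": 0,"claw": -1},
  {"x": 0,"y": 0,"z": -0.01,"ax": 0,"ay": 0,"az": 0,"claw": -1},
  {"x": 0,"y": 0,"z": -0.01,"ax": 0,"ay": 0,"az": 0,"claw": -1},
])

```text
time_s: 26.2
tool_pos: [0.652, 0.031, 0.0523]
ee_rot: [[-0.936, 0.353, 0.0], [0.353, 0.936, 0.0], [-0.0, 0.0, -1.0]]
ft_force: [-0.4, 0.5, -0.8]
grip_width: 0.0344
```

Call:
carry_out([
  {"x": 0,"y": 0,"z": -0.004,"ax": 0,"ay": 0,"az": 0,"claw": -1},
  {"x": 0,"y": 0,"z": -0.008,"ax": 0,"ay": 0,"az": 0,"claw": -1},
  {"x": 0,"y": 0,"z": -0.01,"ax": 0,"ay": 0,"az": 0,"claw": -1},
  {"x": 0,"y": 0,"z": -0.01,"ax": 0,"ay": 0,"az": 0,"claw": -1},
  {"x": 0,"y": 0,"z": -0.01,"ax": 0,"ay": 0,"az": 0,"claw": -1},
  {"x": 0,"y": 0,"z": -0.01,"ax": 0,"ay": 0,"az": 0,"claw": -1},
  {"x": 0,"y": 0,"z": -0.01,"ax": 0,"ay": 0,"az": 0,"claw": -1},
  {"x": 0,"y": 0,"z": -0.01,"ax": 0,"ay": 0,"az": 0,"claw": -1},
  {"x": 0,"y": 0,"z": -0.01,"ax": 0,"ay": 0,"az": 0,"claw": -1},
  {"x": 0,"y": 0,"z": -0.01,"ax": 0,"ay": 0,"az": 0,"claw": -1},
])

```text
time_s: 27.2
tool_pos: [0.6521, 0.031, 0.052]
ee_rot: [[-0.936, 0.353, 0.001], [0.353, 0.936, 0.0], [-0.001, 0.0, -1.0]]
ft_force: [-2.5, 0.3, 6.0]
grip_width: 0.0342
```

Contact (6 N, and z has stopped falling). Release.

Call:
carry_out([
  {"x": 0,"y": 0,"z": 0.005,"ax": 0,"ay": 0,"az": 0,"claw": -0.1},
  {"x": 0,"y": 0,"z": 0.005,"ax": 0,"ay": 0,"az": 0,"claw": 0},
  {"x": 0,"y": 0,"z": 0.005,"ax": 0,"ay": 0,"az": 0,"claw": 0.2},
  {"x": 0,"y": 0,"z": 0.005,"ax": 0,"ay": 0,"az": 0,"claw": 0.3},
  {"x": 0,"y": 0,"z": 0.005,"ax": 0,"ay": 0,"az": 0,"claw": 0.4},
  {"x": 0,"y": 0,"z": 0.03,"ax": 0,"ay": 0,"az": 0,"claw": 0.4},
  {"x": 0,"y": 0,"z": 0.1,"ax": 0,"ay": 0,"az": 0,"claw": 0.4},
  {"x": 0,"y": 0,"z": 0.2,"ax": 0,"ay": 0,"az": 0,"claw": 0.4},
  {"x": 0,"y": 0,"z": 0.3,"ax": 0,"ay": 0,"az": 0,"claw": 0.4},
  {"x": 0,"y": 0,"z": 0.4,"ax": 0,"ay": 0,"az": 0,"claw": 0.4},
])

```text
time_s: 28.2
tool_pos: [0.6523, 0.031, 0.0928]
ee_rot: [[-0.936, 0.353, 0.001], [0.353, 0.936, 0.0], [-0.001, 0.001, -1.0]]
ft_force: [0.1, 0.7, 0.7]
grip_width: 0.0597
```

Run:
```python
from h import *
c=camera("wrist"); s=state(); im=c["color"][:,:,::-1]; print(s["tool_pos"],s["grip_width"],s["ft_force"])
cv2.imwrite("pics/w15.png",im)
```

```text
[0.65339304 0.03103839 0.09464418] 0.059897145778654556 [ 1.19264206 -0.44320212  1.72912985]
```

View pics/w15.png

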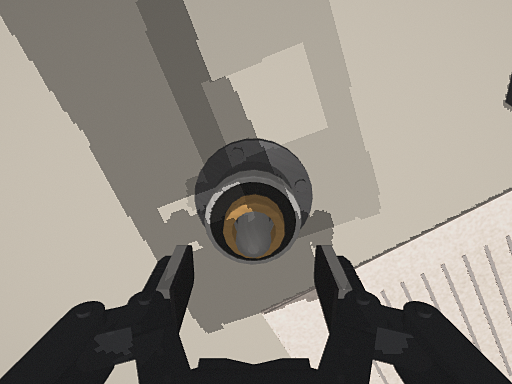

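Call:
carry_out([
  {"x": 0,"y": 0,"z": 0.12,"ax": 0,"ay": 0,"az": 0,"claw": 0.6},
  {"x": 0,"y": 0,"z": 0.25,"ax": 0,"ay": 0,"az": 0,"claw": 0.6},
  {"x": -0.02,"y": -0.05,"z": 0.4,"ax": 0,"ay": 0,"az": 0,"claw": 0.6},
  {"x": -0.1,"y": -0.15,"z": 0.5,"ax": 0,"ay": 0,"az": 0,"claw": 0.6},
  {"x": -0.2,"y": -0.28,"z": 0.55,"ax": 0,"ay": 0,"az": 0,"claw": 0.6},
  {"x": -0.3,"y": -0.42,"z": 0.6,"ax": 0,"ay": 0,"az": 0,"claw": 0.6},
  {"x": -0.4,"y": -0.56,"z": 0.6,"ax": 0,"ay": 0,"az": 0,"claw": 0.6},
  {"x": -0.5,"y": -0.7,"z": 0.6,"ax": 0,"ay": 0,"az": 0,"claw": 0.6},
  {"x": -0.6,"y": -0.85,"z": 0.6,"ax": 0,"ay": 0,"az": 0,"claw": 0.6},
  {"x": -0.7,"y": -1,"z": 0.6,"ax": 0,"ay": 0,"az": 0,"claw": 0.6},
])

```text
time_s: 29.25
tool_pos: [0.5808, -0.0704, 0.1509]
ee_rot: [[-0.936, 0.353, -0.001], [0.353, 0.936, 0.0], [0.001, -0.0, -1.0]]
ft_force: [0.9, -0.7, 0.2]
grip_width: 0.0681
```

Call:
carry_out([
  {"x": -0.1,"y": -0.15,"z": 0,"ax": 0,"ay": 0,"az": 0,"claw": 0.6},
  {"x": -0.2,"y": -0.3,"z": 0,"ax": 0,"ay": 0,"az": 0,"claw": 0.6},
  {"x": -0.3,"y": -0.45,"z": 0,"ax": 0,"ay": 0,"az": 0,"claw": 0.6},
  {"x": -0.4,"y": -0.6,"z": 0,"ax": 0,"ay": 0,"az": 0,"claw": 0.6},
  {"x": -0.5,"y": -0.7,"z": 0,"ax": 0,"ay": 0,"az": 0,"claw": 0.6},
  {"x": -0.6,"y": -0.8,"z": 0,"ax": 0,"ay": 0,"az": 0,"claw": 0.6},
  {"x": -0.7,"y": -0.9,"z": 0,"ax": 0,"ay": 0,"az": 0,"claw": 0.6},
  {"x": -0.8,"y": -1,"z": 0,"ax": 0,"ay": 0,"az": 0,"claw": 0.6},
  {"x": -0.85,"y": -1,"z": 0,"ax": 0,"ay": 0,"az": 0,"claw": 0.6},
  {"x": -0.85,"y": -1,"z": 0,"ax": 0,"ay": 0,"az": 0,"claw": 0.6},
])

```text
time_s: 30.25
tool_pos: [0.4962, -0.169, 0.1514]
ee_rot: [[-0.935, 0.354, -0.0], [0.354, 0.935, 0.0], [0.0, 0.0, -1.0]]
ft_force: [0.2, -0.7, 0.2]
grip_width: 0.0681
```

Run:
```python
from h import *
c=camera("wrist"); s=state(); im=c["color"][:,:,::-1]; print(s["tool_pos"],s["grip_width"],s["joint_pos"].round(2))
cv2.imwrite("pics/w16.png",im)
print(proj(c,[.464,-.261,.012]))
```

```text
[ 0.49687054 -0.16888898  0.15143619] 0.06832723902592332 [-0.35  0.31  1.8   0.    1.03 -1.56]
[148.35349338 180.15755444]
```

View pics/w16.png

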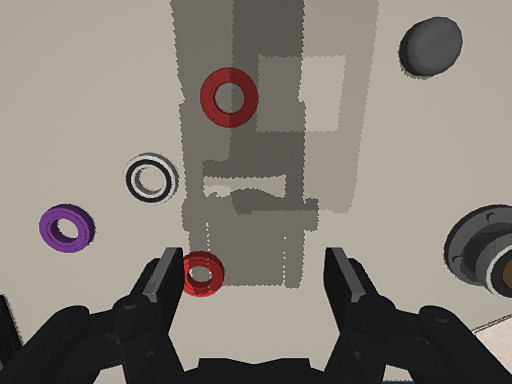

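Run:
```python
from h import *
c=camera("wrist"); s=state(); im=c["color"][:,:,::-1]
for t in (50,70): e=dark(c,150,179,30,t); print(np.round(e[0]+e[1],1),ray(c,*e[0],.012).round(4),s["tool_pos"])
cv2.imwrite("pics/w16c.png",cv2.resize(im[140:220,105:195],None,fx=6,fy=6,interpolation=cv2.INTER_CUBIC))
```

```text
[147.8 179.7  41.   46.3] [ 0.4642 -0.2612  0.012 ] [ 0.49722241 -0.16878939  0.15147013]
[147.8 179.8  41.4  46.6] [ 0.4642 -0.2612  0.012 ] [ 0.49722241 -0.16878939  0.15147013]
```

View pics/w16c.png

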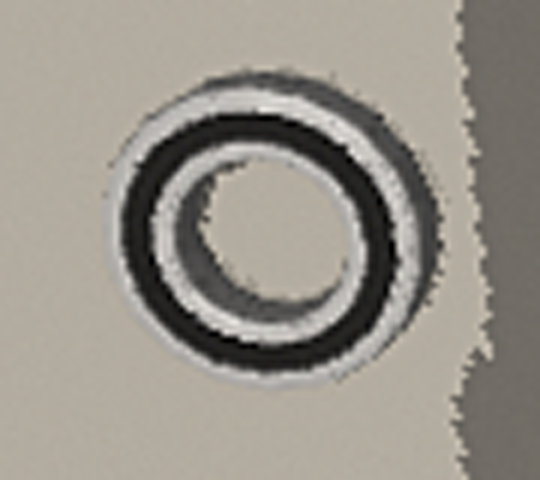

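Call:
carry_out([
  {"x": -0.05,"y": -0.15,"z": 0,"ax": 0,"ay": 0,"az": 0,"claw": 0.6},
  {"x": -0.1,"y": -0.3,"z": -0.05,"ax": 0,"ay": 0,"az": 0,"claw": 0.6},
  {"x": -0.16,"y": -0.45,"z": -0.1,"ax": 0,"ay": 0,"az": 0,"claw": 0.6},
  {"x": -0.22,"y": -0.6,"z": -0.2,"ax": 0,"ay": 0,"az": 0,"claw": 0.6},
  {"x": -0.28,"y": -0.75,"z": -0.35,"ax": 0,"ay": 0,"az": 0,"claw": 0.6},
  {"x": -0.32,"y": -0.88,"z": -0.5,"ax": 0,"ay": 0,"az": 0,"claw": 0.6},
  {"x": -0.32,"y": -0.92,"z": -0.65,"ax": 0,"ay": 0,"az": 0,"claw": 0.6},
  {"x": -0.32,"y": -0.92,"z": -0.8,"ax": 0,"ay": 0,"az": 0,"claw": 0.6},
  {"x": -0.32,"y": -0.92,"z": -0.9,"ax": 0,"ay": 0,"az": 0,"claw": 0.6},
  {"x": -0.32,"y": -0.92,"z": -0.9,"ax": 0,"ay": 0,"az": 0,"claw": 0.6},
])

```text
time_s: 31.35
tool_pos: [0.4646, -0.2602, 0.06]
ee_rot: [[-0.936, 0.352, -0.002], [0.352, 0.936, 0.002], [0.003, 0.001, -1.0]]
ft_force: [0.0, 0.8, -0.4]
grip_width: 0.0681
```

Run:
```python
from h import *
c=camera("wrist"); s=state(); im=c["color"][:,:,::-1]
cv2.imwrite("pics/w17.png",im); t=s["tool_pos"].copy(); t[2]=.012; u=proj(c,t); print(s["tool_pos"],u)
for th in (40,55): e=dark(c,*u,36,th); print(np.round(e[0]+e[1],1),ray(c,*e[0],.012).round(4))
```

```text
[ 0.46509706 -0.26058094  0.06091733] [254.07461649 219.32626572]
[252.4 218.3  58.6  63.5] [ 0.4641 -0.2613  0.012 ]
[252.3 218.4  58.9  63.8] [ 0.4641 -0.2614  0.012 ]
```

View pics/w17.png

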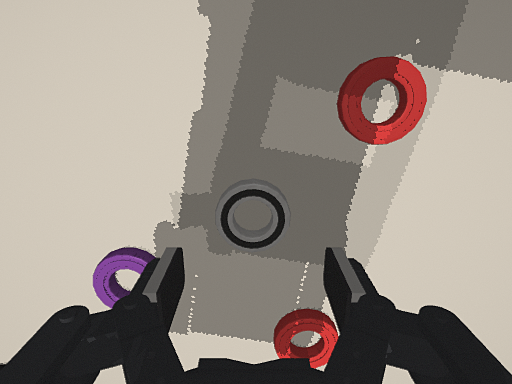

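Call:
carry_out([
  {"x": -0.01,"y": -0.01,"z": -0.1,"ax": 0,"ay": 0,"az": 0,"claw": 0.6},
  {"x": -0.01,"y": -0.01,"z": -0.22,"ax": 0,"ay": 0,"az": 0,"claw": 0.6},
  {"x": -0.01,"y": -0.01,"z": -0.34,"ax": 0,"ay": 0,"az": 0,"claw": 0.6},
  {"x": -0.01,"y": -0.01,"z": -0.46,"ax": 0,"ay": 0,"az": 0,"claw": 0.6},
  {"x": -0.01,"y": -0.01,"z": -0.57,"ax": 0,"ay": 0,"az": 0,"claw": 0.6},
  {"x": -0.01,"y": -0.01,"z": -0.57,"ax": 0,"ay": 0,"az": 0,"claw": 0.5},
  {"x": -0.01,"y": -0.01,"z": -0.57,"ax": 0,"ay": 0,"az": 0,"claw": 0.3},
  {"x": -0.01,"y": -0.01,"z": -0.57,"ax": 0,"ay": 0,"az": 0,"claw": 0.2},
  {"x": -0.01,"y": -0.01,"z": -0.57,"ax": 0,"ay": 0,"az": 0,"claw": -1},
  {"x": -0.01,"y": -0.01,"z": -0.57,"ax": 0,"ay": 0,"az": 0,"claw": -1},
])

```text
time_s: 32.4
tool_pos: [0.4644, -0.2622, 0.0056]
ee_rot: [[-0.936, 0.353, 0.001], [0.353, 0.936, -0.001], [-0.001, -0.0, -1.0]]
ft_force: [-0.7, 1.8, 5.5]
grip_width: 0.0462
```

Call:
carry_out([
  {"x": 0,"y": 0,"z": 0,"ax": 0,"ay": 0,"az": 0,"claw": -1},
  {"x": 0,"y": 0,"z": 0,"ax": 0,"ay": 0,"az": 0,"claw": -1},
  {"x": 0,"y": 0,"z": 0,"ax": 0,"ay": 0,"az": 0,"claw": -1},
  {"x": 0,"y": 0,"z": 0,"ax": 0,"ay": 0,"az": 0,"claw": -1},
  {"x": 0,"y": 0,"z": 0,"ax": 0,"ay": 0,"az": 0,"claw": -1},
  {"x": 0,"y": 0,"z": 0,"ax": 0,"ay": 0,"az": 0,"claw": -1},
  {"x": 0,"y": 0,"z": 0,"ax": 0,"ay": 0,"az": 0,"claw": -1},
  {"x": 0,"y": 0,"z": 0,"ax": 0,"ay": 0,"az": 0,"claw": -1},
  {"x": 0,"y": 0,"z": 0,"ax": 0,"ay": 0,"az": 0,"claw": -1},
  {"x": 0,"y": 0,"z": 0,"ax": 0,"ay": 0,"az": 0,"claw": -1},
])

```text
time_s: 33.4
tool_pos: [0.4644, -0.2621, 0.0057]
ee_rot: [[-0.936, 0.353, 0.001], [0.353, 0.936, -0.001], [-0.002, -0.0, -1.0]]
ft_force: [-1.0, 0.8, 5.7]
grip_width: 0.046
```

Call:
carry_out([
  {"x": 0,"y": 0,"z": 0.04,"ax": 0,"ay": 0,"az": 0,"claw": -1},
  {"x": 0,"y": 0,"z": 0.1,"ax": 0,"ay": 0,"az": 0,"claw": -1},
  {"x": 0,"y": 0,"z": 0.2,"ax": 0,"ay": 0,"az": 0,"claw": -1},
  {"x": 0,"y": 0,"z": 0.32,"ax": 0,"ay": 0,"az": 0,"claw": -1},
  {"x": 0,"y": 0,"z": 0.45,"ax": 0,"ay": 0,"az": 0,"claw": -1},
  {"x": 0,"y": 0,"z": 0.58,"ax": 0,"ay": 0,"az": 0,"claw": -1},
  {"x": 0,"y": 0,"z": 0.72,"ax": 0,"ay": 0,"az": 0,"claw": -1},
  {"x": 0,"y": 0,"z": 0.86,"ax": 0,"ay": 0,"az": 0,"claw": -1},
  {"x": 0,"y": 0,"z": 1,"ax": 0,"ay": 0,"az": 0,"claw": -1},
  {"x": 0,"y": 0,"z": 1,"ax": 0,"ay": 0,"az": 0,"claw": -1},
])

```text
time_s: 34.4
tool_pos: [0.4654, -0.2628, 0.107]
ee_rot: [[-0.936, 0.353, 0.005], [0.353, 0.936, -0.003], [-0.005, -0.001, -1.0]]
ft_force: [0.1, 0.1, -1.3]
grip_width: 0.0459
```

Run:
```python
from h import *
c=camera("wrist"); s=state(); im=c["color"][:,:,::-1]
cv2.imwrite("pics/w18.png",im); t=s["tool_pos"]; u=proj(c,t+[0,0,.0085]); print(t,u,s["grip_width"])
e=dark(c,*u,45,45); print(np.round(e[0]+e[1],1),ray(c,*e[0],t[2]+.0085).round(4)-t)
```

```text
[ 0.46461046 -0.26240201  0.10574447] [254.80670138 263.4608376 ] 0.045579237840453875
[253.6 262.4  74.5  85.1] [-0.00071046 -0.00029799  0.00845553]
```

View pics/w18.png

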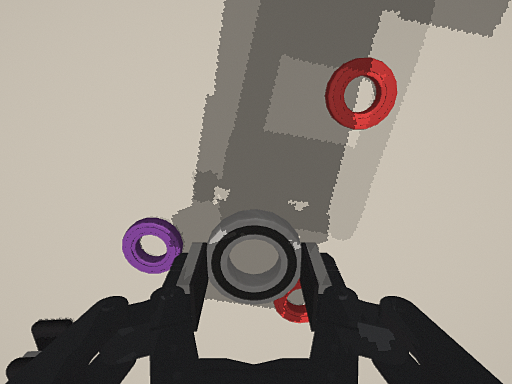

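Call:
carry_out([
  {"x": 0.05,"y": 0.06,"z": 0.05,"ax": 0,"ay": 0,"az": 0,"claw": -1},
  {"x": 0.1,"y": 0.15,"z": 0.1,"ax": 0,"ay": 0,"az": 0,"claw": -1},
  {"x": 0.16,"y": 0.25,"z": 0.15,"ax": 0,"ay": 0,"az": 0,"claw": -1},
  {"x": 0.22,"y": 0.35,"z": 0.2,"ax": 0,"ay": 0,"az": 0,"claw": -1},
  {"x": 0.28,"y": 0.45,"z": 0.2,"ax": 0,"ay": 0,"az": 0,"claw": -1},
  {"x": 0.35,"y": 0.56,"z": 0.2,"ax": 0,"ay": 0,"az": 0,"claw": -1},
  {"x": 0.42,"y": 0.67,"z": 0.2,"ax": 0,"ay": 0,"az": 0,"claw": -1},
  {"x": 0.49,"y": 0.78,"z": 0.2,"ax": 0,"ay": 0,"az": 0,"claw": -1},
  {"x": 0.56,"y": 0.89,"z": 0.2,"ax": 0,"ay": 0,"az": 0,"claw": -1},
  {"x": 0.63,"y": 1,"z": 0.2,"ax": 0,"ay": 0,"az": 0,"claw": -1},
])

```text
time_s: 35.45
tool_pos: [0.5275, -0.161, 0.1242]
ee_rot: [[-0.936, 0.353, -0.0], [0.353, 0.936, 0.0], [0.0, 0.0, -1.0]]
ft_force: [-0.6, -1.0, -0.4]
grip_width: 0.0456
```

Call:
carry_out([
  {"x": 0.06,"y": 0.1,"z": 0,"ax": 0,"ay": 0,"az": 0,"claw": -1},
  {"x": 0.12,"y": 0.2,"z": 0,"ax": 0,"ay": 0,"az": 0,"claw": -1},
  {"x": 0.19,"y": 0.3,"z": 0,"ax": 0,"ay": 0,"az": 0,"claw": -1},
  {"x": 0.26,"y": 0.4,"z": 0,"ax": 0,"ay": 0,"az": 0,"claw": -1},
  {"x": 0.32,"y": 0.5,"z": 0,"ax": 0,"ay": 0,"az": 0,"claw": -1},
  {"x": 0.38,"y": 0.6,"z": 0,"ax": 0,"ay": 0,"az": 0,"claw": -1},
  {"x": 0.44,"y": 0.7,"z": 0,"ax": 0,"ay": 0,"az": 0,"claw": -1},
  {"x": 0.5,"y": 0.8,"z": 0,"ax": 0,"ay": 0,"az": 0,"claw": -1},
  {"x": 0.56,"y": 0.9,"z": 0,"ax": 0,"ay": 0,"az": 0,"claw": -1},
  {"x": 0.63,"y": 1,"z": 0,"ax": 0,"ay": 0,"az": 0,"claw": -1},
])

```text
time_s: 36.45
tool_pos: [0.5904, -0.0612, 0.1243]
ee_rot: [[-0.936, 0.353, -0.0], [0.353, 0.936, 0.0], [0.0, 0.0, -1.0]]
ft_force: [0.8, 0.2, -1.9]
grip_width: 0.0457
```

Call:
carry_out([
  {"x": 0.08,"y": 0.12,"z": 0,"ax": 0,"ay": 0,"az": 0,"claw": -1},
  {"x": 0.16,"y": 0.24,"z": 0,"ax": 0,"ay": 0,"az": 0,"claw": -1},
  {"x": 0.24,"y": 0.36,"z": 0,"ax": 0,"ay": 0,"az": 0,"claw": -1},
  {"x": 0.32,"y": 0.48,"z": 0,"ax": 0,"ay": 0,"az": 0,"claw": -1},
  {"x": 0.4,"y": 0.6,"z": 0,"ax": 0,"ay": 0,"az": 0,"claw": -1},
  {"x": 0.48,"y": 0.72,"z": 0,"ax": 0,"ay": 0,"az": 0,"claw": -1},
  {"x": 0.56,"y": 0.84,"z": 0,"ax": 0,"ay": 0,"az": 0,"claw": -1},
  {"x": 0.62,"y": 0.93,"z": 0,"ax": 0,"ay": 0,"az": 0,"claw": -1},
  {"x": 0.62,"y": 0.93,"z": -0.1,"ax": 0,"ay": 0,"az": 0,"claw": -1},
  {"x": 0.62,"y": 0.93,"z": -0.15,"ax": 0,"ay": 0,"az": 0,"claw": -1},
])

```text
time_s: 37.45
tool_pos: [0.6512, 0.031, 0.108]
ee_rot: [[-0.936, 0.353, -0.002], [0.353, 0.936, -0.0], [0.002, -0.001, -1.0]]
ft_force: [-0.2, -0.1, -2.0]
grip_width: 0.0458
```

Run:
```python
from h import *
c=camera("wrist"); s=state(); im=c["color"][:,:,::-1]; t=s["tool_pos"]; print(t,s["grip_width"],s["ft_force"])
cv2.imwrite("pics/w19.png",cv2.resize(im[140:340,150:360],None,fx=3,fy=3,interpolation=cv2.INTER_CUBIC))
u=proj(c,t+[0,0,.0065]); e=dark(c,*u,42,45); print(u,np.round(e[0]+e[1],1),ray(c,*e[0],t[2]+.0065).round(4), proj(c,[.6524,.0301,.084]))
```

```text
[0.65052341 0.03065904 0.10709282] 0.04604820991954334 [-0.51527711  0.15138785 -1.21456492]
[253.38005769 262.10334057] [253.4 262.4  74.6  84.5] [0.6507 0.0306 0.1136] [253.73457211 237.58319511]
```

View pics/w19.png

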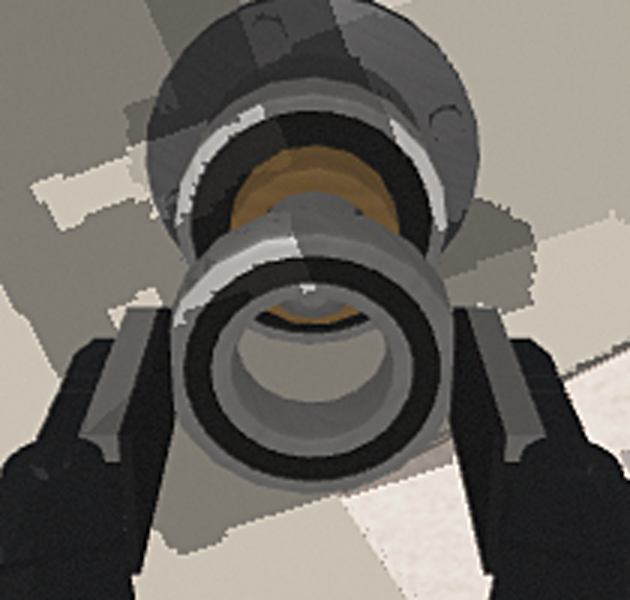

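Call:
carry_out([
  {"x": 0.01,"y": 0,"z": 0,"ax": 0,"ay": 0,"az": 0,"claw": -1},
  {"x": 0.01,"y": 0,"z": -0.03,"ax": 0,"ay": 0,"az": 0,"claw": -1},
  {"x": 0.01,"y": 0,"z": -0.06,"ax": 0,"ay": 0,"az": 0,"claw": -1},
  {"x": 0.01,"y": 0,"z": -0.09,"ax": 0,"ay": 0,"az": 0,"claw": -1},
  {"x": 0.01,"y": 0,"z": -0.12,"ax": 0,"ay": 0,"az": 0,"claw": -1},
  {"x": 0.01,"y": 0,"z": -0.15,"ax": 0,"ay": 0,"az": 0,"claw": -1},
  {"x": 0.01,"y": 0,"z": -0.2,"ax": 0,"ay": 0,"az": 0,"claw": -1},
  {"x": 0.01,"y": 0,"z": -0.24,"ax": 0,"ay": 0,"az": 0,"claw": -1},
  {"x": 0.01,"y": 0,"z": -0.24,"ax": 0,"ay": 0,"az": 0,"claw": -1},
  {"x": 0.01,"y": 0,"z": -0.24,"ax": 0,"ay": 0,"az": 0,"claw": -1},
])

```text
time_s: 38.5
tool_pos: [0.653, 0.031, 0.0852]
ee_rot: [[-0.936, 0.353, -0.0], [0.353, 0.936, 0.0], [0.0, 0.0, -1.0]]
ft_force: [0.3, 0.0, -0.5]
grip_width: 0.046
```

Run:
```python
from h import *
c=camera("wrist"); s=state(); im=c["color"][:,:,::-1]; t=s["tool_pos"]; print(t,s["grip_width"],s["ft_force"])
cv2.imwrite("pics/w20.png",cv2.resize(im[140:340,150:360],None,fx=3,fy=3,interpolation=cv2.INTER_CUBIC))
u=proj(c,t+[0,0,.0065]); e=dark(c,*u,42,45); print(u,np.round(e[0]+e[1],1),ray(c,*e[0],t[2]+.0065).round(4), proj(c,[.6524,.0301,.084]))
```

```text
[0.65308657 0.03101713 0.0853745 ] 0.046052207845385225 [ 1.026484   -0.39182575  0.16890424]
[254.63631591 264.48145155] [253.7 262.4  74.6  84.4] [0.6519 0.031  0.0919] [252.43663249 255.50768041]
```

View pics/w20.png

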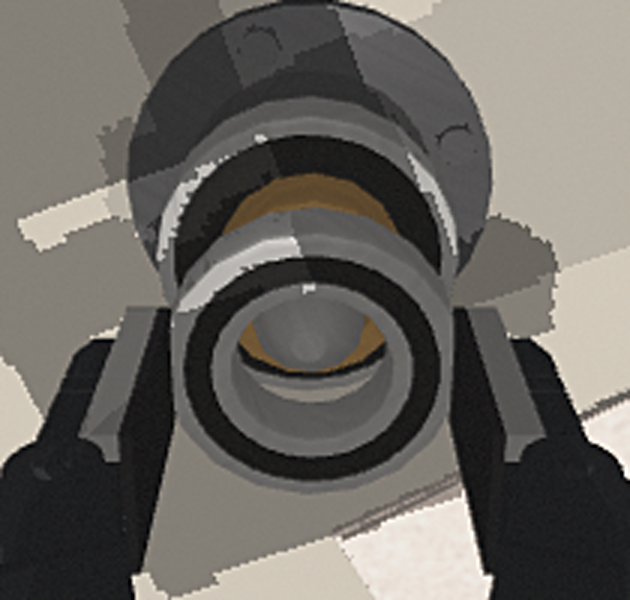

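Call:
carry_out([
  {"x": 0,"y": 0,"z": -0.03,"ax": 0,"ay": 0,"az": 0,"claw": -1},
  {"x": 0,"y": 0,"z": -0.06,"ax": 0,"ay": 0,"az": 0,"claw": -1},
  {"x": 0,"y": 0,"z": -0.09,"ax": 0,"ay": 0,"az": 0,"claw": -1},
  {"x": 0,"y": 0,"z": -0.11,"ax": 0,"ay": 0,"az": 0,"claw": -1},
  {"x": 0,"y": 0,"z": -0.13,"ax": 0,"ay": 0,"az": 0,"claw": -1},
  {"x": 0,"y": 0,"z": -0.15,"ax": 0,"ay": 0,"az": 0,"claw": -1},
  {"x": 0,"y": 0,"z": -0.16,"ax": 0,"ay": 0,"az": 0,"claw": -1},
  {"x": 0,"y": 0,"z": -0.165,"ax": 0,"ay": 0,"az": 0,"claw": -1},
  {"x": 0,"y": 0,"z": -0.165,"ax": 0,"ay": 0,"az": 0,"claw": -1},
  {"x": 0,"y": 0,"z": -0.165,"ax": 0,"ay": 0,"az": 0,"claw": -1},
])

```text
time_s: 39.55
tool_pos: [0.6531, 0.031, 0.0689]
ee_rot: [[-0.936, 0.353, 0.0], [0.353, 0.936, 0.0], [-0.0, 0.0, -1.0]]
ft_force: [-0.1, -0.1, -0.1]
grip_width: 0.046
```

Call:
carry_out([
  {"x": 0,"y": 0,"z": -0.005,"ax": 0,"ay": 0,"az": 0,"claw": -1},
  {"x": 0,"y": 0,"z": -0.01,"ax": 0,"ay": 0,"az": 0,"claw": -1},
  {"x": 0,"y": 0,"z": -0.015,"ax": 0,"ay": 0,"az": 0,"claw": -1},
  {"x": 0,"y": 0,"z": -0.015,"ax": 0,"ay": 0,"az": 0,"claw": -1},
  {"x": 0,"y": 0,"z": -0.015,"ax": 0,"ay": 0,"az": 0,"claw": -1},
  {"x": 0,"y": 0,"z": -0.015,"ax": 0,"ay": 0,"az": 0,"claw": -1},
  {"x": 0,"y": 0,"z": -0.015,"ax": 0,"ay": 0,"az": 0,"claw": -1},
  {"x": 0,"y": 0,"z": -0.015,"ax": 0,"ay": 0,"az": 0,"claw": -1},
  {"x": 0,"y": 0,"z": -0.015,"ax": 0,"ay": 0,"az": 0,"claw": -1},
  {"x": 0,"y": 0,"z": -0.015,"ax": 0,"ay": 0,"az": 0,"claw": -1},
])

```text
time_s: 40.55
tool_pos: [0.6531, 0.031, 0.0677]
ee_rot: [[-0.936, 0.353, 0.0], [0.353, 0.936, 0.0], [-0.0, 0.0, -1.0]]
ft_force: [-1.8, -0.7, 4.3]
grip_width: 0.0462
```

Contact at the predicted 0.0677. Release and rise.

Call:
carry_out([
  {"x": 0,"y": 0,"z": 0.004,"ax": 0,"ay": 0,"az": 0,"claw": 0.2},
  {"x": 0,"y": 0,"z": 0.004,"ax": 0,"ay": 0,"az": 0,"claw": 0.3},
  {"x": 0,"y": 0,"z": 0.004,"ax": 0,"ay": 0,"az": 0,"claw": 0.4},
  {"x": 0,"y": 0,"z": 0.004,"ax": 0,"ay": 0,"az": 0,"claw": 0.6},
  {"x": 0,"y": 0,"z": 0.004,"ax": 0,"ay": 0,"az": 0,"claw": 0.6},
  {"x": 0,"y": 0,"z": 0.03,"ax": 0,"ay": 0,"az": 0,"claw": 0.6},
  {"x": 0,"y": 0,"z": 0.1,"ax": 0,"ay": 0,"az": 0,"claw": 0.6},
  {"x": 0,"y": 0,"z": 0.2,"ax": 0,"ay": 0,"az": 0,"claw": 0.6},
  {"x": 0,"y": 0,"z": 0.35,"ax": 0,"ay": 0,"az": 0,"claw": 0.6},
  {"x": 0,"y": 0,"z": 0.5,"ax": 0,"ay": 0,"az": 0,"claw": 0.6},
])

```text
time_s: 41.55
tool_pos: [0.6532, 0.031, 0.1188]
ee_rot: [[-0.936, 0.353, 0.001], [0.353, 0.936, 0.0], [-0.001, 0.0, -1.0]]
ft_force: [0.7, -0.1, -0.1]
grip_width: 0.0685
```

Run:
```python
from h import *
c=camera("wrist"); s=state(); im=c["color"][:,:,::-1]; t=s["tool_pos"]; print(t,s["grip_width"],s["ft_force"])
cv2.imwrite("pics/w21.png",im)
```

```text
[0.65490397 0.03104695 0.12181772] 0.06838822987800304 [ 0.82760938 -0.26587006  1.98709969]
```

View pics/w21.png

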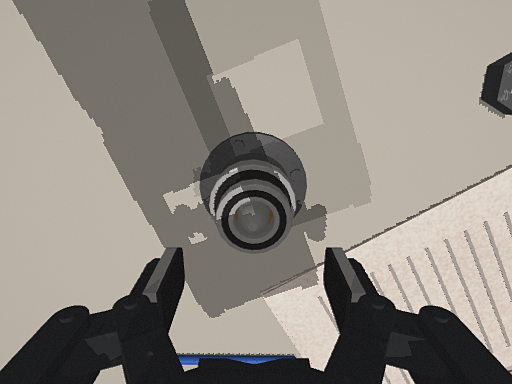

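Call:
carry_out([
  {"x": 0,"y": 0,"z": 0.1,"ax": 0,"ay": 0,"az": 0,"claw": 0.6},
  {"x": -0.05,"y": 0,"z": 0.2,"ax": 0,"ay": 0,"az": 0,"claw": 0.6},
  {"x": -0.15,"y": -0.02,"z": 0.25,"ax": 0,"ay": 0,"az": 0,"claw": 0.6},
  {"x": -0.27,"y": -0.04,"z": 0.25,"ax": 0,"ay": 0,"az": 0,"claw": 0.6},
  {"x": -0.39,"y": -0.06,"z": 0.25,"ax": 0,"ay": 0,"az": 0,"claw": 0.6},
  {"x": -0.51,"y": -0.08,"z": 0.25,"ax": 0,"ay": 0,"az": 0,"claw": 0.6},
  {"x": -0.63,"y": -0.1,"z": 0.25,"ax": 0,"ay": 0,"az": 0,"claw": 0.6},
  {"x": -0.75,"y": -0.12,"z": 0.25,"ax": 0,"ay": 0,"az": 0,"claw": 0.6},
  {"x": -0.87,"y": -0.14,"z": 0.25,"ax": 0,"ay": 0,"az": 0,"claw": 0.6},
  {"x": -1,"y": -0.16,"z": 0.25,"ax": 0,"ay": 0,"az": 0,"claw": 0.6},
])

```text
time_s: 42.6
tool_pos: [0.552, 0.0148, 0.1423]
ee_rot: [[-0.936, 0.353, 0.0], [0.353, 0.936, 0.0], [-0.0, 0.0, -1.0]]
ft_force: [0.4, 0.3, -0.0]
grip_width: 0.0684
```

Call:
carry_out([
  {"x": -0.12,"y": 0,"z": 0,"ax": 0,"ay": 0,"az": 0,"claw": 0.6},
  {"x": -0.24,"y": 0,"z": 0,"ax": 0,"ay": 0,"az": 0,"claw": 0.6},
  {"x": -0.36,"y": 0,"z": 0,"ax": 0,"ay": 0,"az": 0,"claw": 0.6},
  {"x": -0.48,"y": 0,"z": 0,"ax": 0,"ay": 0,"az": 0,"claw": 0.6},
  {"x": -0.6,"y": 0,"z": 0,"ax": 0,"ay": 0,"az": 0,"claw": 0.6},
  {"x": -0.72,"y": 0,"z": 0,"ax": 0,"ay": 0,"az": 0,"claw": 0.6},
  {"x": -0.84,"y": 0,"z": 0,"ax": 0,"ay": 0,"az": 0,"claw": 0.6},
  {"x": -0.96,"y": 0,"z": 0,"ax": 0,"ay": 0,"az": 0,"claw": 0.6},
  {"x": -1,"y": 0,"z": 0,"ax": 0,"ay": 0,"az": 0,"claw": 0.6},
  {"x": -1,"y": 0,"z": 0,"ax": 0,"ay": 0,"az": 0,"claw": 0.6},
])

```text
time_s: 43.6
tool_pos: [0.4525, 0.015, 0.1425]
ee_rot: [[-0.936, 0.353, 0.0], [0.353, 0.936, 0.0], [-0.0, 0.0, -1.0]]
ft_force: [-0.0, -0.0, -0.3]
grip_width: 0.0682
```

Run:
```python
from h import *
c=camera("wrist"); s=state(); im=c["color"][:,:,::-1]; t=s["tool_pos"]; print(t,s["grip_width"],s["ft_force"],proj(c,[t[0],t[1],.022]))
cv2.imwrite("pics/w22.png",im)
```

```text
[0.45317585 0.0149785  0.14253552] 0.06828737811185352 [ 0.20386586 -0.46317195 -0.43770488] [254.42383178 184.5914892 ]
```

View pics/w22.png

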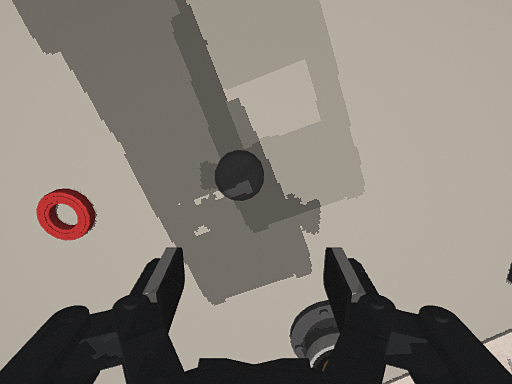

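Run:
```python
from h import *
c=camera("wrist"); s=state(); im=c["color"][:,:,::-1]; t=s["tool_pos"]
for th in (55,65,75): e=dark(c,239,175,32,th); print(th,np.round(e[0]+e[1],1),ray(c,*e[0],.011).round(4),t.round(4))
a=im[140:210,200:280]; cv2.imwrite("pics/w22c.png",cv2.resize(cv2.convertScaleAbs(a,alpha=2),None,fx=6,fy=6,interpolation=cv2.INTER_CUBIC))
```

```text
55 [238.7 174.2  49.   50.5] [0.4433 0.004  0.011 ] [0.4535 0.015  0.1425]
65 [238.8 174.2  49.3  51. ] [0.4433 0.0042 0.011 ] [0.4535 0.015  0.1425]
75 [238.7 174.2  49.8  51.4] [0.4433 0.0041 0.011 ] [0.4535 0.015  0.1425]
```

View pics/w22c.png

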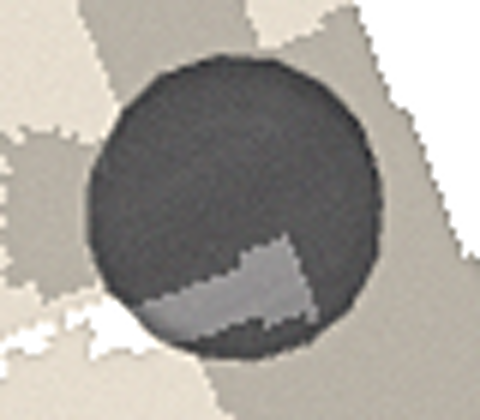

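Call:
carry_out([
  {"x": -0.03,"y": -0.04,"z": 0,"ax": 0,"ay": 0,"az": 0,"claw": 0.6},
  {"x": -0.07,"y": -0.08,"z": -0.05,"ax": 0,"ay": 0,"az": 0,"claw": 0.6},
  {"x": -0.1,"y": -0.11,"z": -0.15,"ax": 0,"ay": 0,"az": 0,"claw": 0.6},
  {"x": -0.1,"y": -0.11,"z": -0.28,"ax": 0,"ay": 0,"az": 0,"claw": 0.6},
  {"x": -0.1,"y": -0.11,"z": -0.4,"ax": 0,"ay": 0,"az": 0,"claw": 0.6},
  {"x": -0.1,"y": -0.11,"z": -0.52,"ax": 0,"ay": 0,"az": 0,"claw": 0.6},
  {"x": -0.1,"y": -0.11,"z": -0.64,"ax": 0,"ay": 0,"az": 0,"claw": 0.6},
  {"x": -0.1,"y": -0.11,"z": -0.75,"ax": 0,"ay": 0,"az": 0,"claw": 0.6},
  {"x": -0.1,"y": -0.11,"z": -0.8,"ax": 0,"ay": 0,"az": 0,"claw": 0.6},
  {"x": -0.1,"y": -0.11,"z": -0.8,"ax": 0,"ay": 0,"az": 0,"claw": 0.6},
])

```text
time_s: 44.7
tool_pos: [0.4424, 0.0039, 0.0615]
ee_rot: [[-0.936, 0.353, -0.002], [0.353, 0.936, 0.0], [0.002, -0.001, -1.0]]
ft_force: [-0.3, -0.1, -0.3]
grip_width: 0.0682
```

Run:
```python
from h import *
c=camera("wrist"); s=state(); im=c["color"][:,:,::-1]; t=s["tool_pos"]; print(t,proj(c,[t[0],t[1],.011]))
P=[proj(c,[t[0]+.022*np.cos(a),t[1]+.022*np.sin(a),z]) for a in np.linspace(0,6.28,60) for z in (0,.018)]; P=np.float32(P)
print("pred",np.round(sum(cv2.fitEllipse(cv2.convexHull(P))[:2],()),1))
for th in (55,70): e=dark(c,254,215,46,th); print(th,np.round(e[0]+e[1],1),ray(c,*e[0],.011).round(4))
a=im[140:300,150:360]; cv2.imwrite("pics/w23.png",cv2.resize(cv2.convertScaleAbs(a,alpha=1.7),None,fx=3,fy=3,interpolation=cv2.INTER_CUBIC))
```

```text
[0.4428373  0.00390823 0.06202952] [254.67124461 217.54994443]
pred [254.7 216.9  69.7  72.4]
55 [255.2 217.8  66.8  68.7] [0.4431 0.0042 0.011 ]
70 [255.3 217.7  67.3  68.9] [0.4431 0.0042 0.011 ]
```

View pics/w23.png

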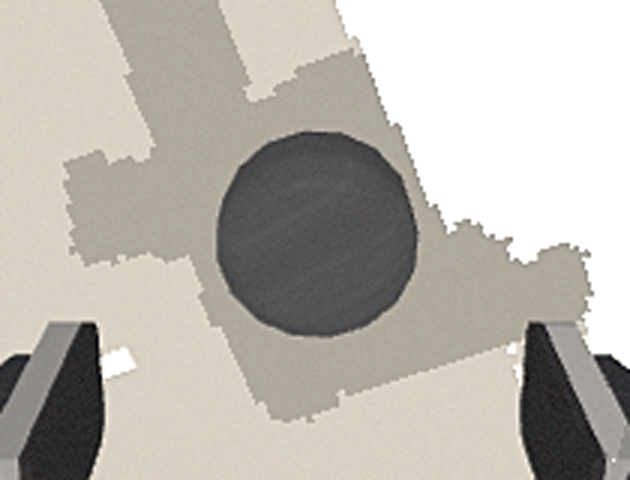

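Call:
carry_out([
  {"x": 0.005,"y": 0,"z": -0.1,"ax": 0,"ay": 0,"az": 0,"claw": 0.6},
  {"x": 0.005,"y": 0,"z": -0.22,"ax": 0,"ay": 0,"az": 0,"claw": 0.6},
  {"x": 0.005,"y": 0,"z": -0.34,"ax": 0,"ay": 0,"az": 0,"claw": 0.6},
  {"x": 0.005,"y": 0,"z": -0.46,"ax": 0,"ay": 0,"az": 0,"claw": 0.6},
  {"x": 0.005,"y": 0,"z": -0.56,"ax": 0,"ay": 0,"az": 0,"claw": 0.6},
  {"x": 0.005,"y": 0,"z": -0.56,"ax": 0,"ay": 0,"az": 0,"claw": 0.4},
  {"x": 0.005,"y": 0,"z": -0.56,"ax": 0,"ay": 0,"az": 0,"claw": 0.2},
  {"x": 0.005,"y": 0,"z": -0.56,"ax": 0,"ay": 0,"az": 0,"claw": 0.1},
  {"x": 0.005,"y": 0,"z": -0.56,"ax": 0,"ay": 0,"az": 0,"claw": -1},
  {"x": 0.005,"y": 0,"z": -0.56,"ax": 0,"ay": 0,"az": 0,"claw": -1},
])

```text
time_s: 45.75
tool_pos: [0.444, 0.004, 0.0075]
ee_rot: [[-0.936, 0.353, 0.002], [0.353, 0.936, 0.0], [-0.002, 0.001, -1.0]]
ft_force: [-1.4, 0.8, 7.0]
grip_width: 0.0401
```

Call:
carry_out([
  {"x": 0,"y": 0,"z": 0,"ax": 0,"ay": 0,"az": 0,"claw": -1},
  {"x": 0,"y": 0,"z": 0,"ax": 0,"ay": 0,"az": 0,"claw": -1},
  {"x": 0,"y": 0,"z": 0,"ax": 0,"ay": 0,"az": 0,"claw": -1},
  {"x": 0,"y": 0,"z": 0,"ax": 0,"ay": 0,"az": 0,"claw": -1},
  {"x": 0,"y": 0,"z": 0,"ax": 0,"ay": 0,"az": 0,"claw": -1},
  {"x": 0,"y": 0,"z": 0,"ax": 0,"ay": 0,"az": 0,"claw": -1},
  {"x": 0,"y": 0,"z": 0,"ax": 0,"ay": 0,"az": 0,"claw": -1},
  {"x": 0,"y": 0,"z": 0,"ax": 0,"ay": 0,"az": 0,"claw": -1},
  {"x": 0,"y": 0,"z": 0,"ax": 0,"ay": 0,"az": 0,"claw": -1},
  {"x": 0,"y": 0,"z": 0,"ax": 0,"ay": 0,"az": 0,"claw": -1},
])

```text
time_s: 46.75
tool_pos: [0.444, 0.004, 0.0075]
ee_rot: [[-0.936, 0.353, 0.002], [0.353, 0.936, 0.0], [-0.002, 0.001, -1.0]]
ft_force: [-0.7, 0.4, 8.1]
grip_width: 0.0404
```

Call:
carry_out([
  {"x": 0,"y": 0,"z": 0.04,"ax": 0,"ay": 0,"az": 0,"claw": -1},
  {"x": 0,"y": 0,"z": 0.1,"ax": 0,"ay": 0,"az": 0,"claw": -1},
  {"x": 0,"y": 0,"z": 0.2,"ax": 0,"ay": 0,"az": 0,"claw": -1},
  {"x": 0,"y": 0,"z": 0.32,"ax": 0,"ay": 0,"az": 0,"claw": -1},
  {"x": 0,"y": 0,"z": 0.45,"ax": 0,"ay": 0,"az": 0,"claw": -1},
  {"x": 0,"y": 0,"z": 0.58,"ax": 0,"ay": 0,"az": 0,"claw": -1},
  {"x": 0,"y": 0,"z": 0.72,"ax": 0,"ay": 0,"az": 0,"claw": -1},
  {"x": 0,"y": 0,"z": 0.86,"ax": 0,"ay": 0,"az": 0,"claw": -1},
  {"x": 0,"y": 0,"z": 1,"ax": 0,"ay": 0,"az": 0,"claw": -1},
  {"x": 0,"y": 0,"z": 1,"ax": 0,"ay": 0,"az": 0,"claw": -1},
])

```text
time_s: 47.75
tool_pos: [0.4449, 0.004, 0.1085]
ee_rot: [[-0.936, 0.353, 0.005], [0.353, 0.936, 0.0], [-0.005, 0.002, -1.0]]
ft_force: [-0.3, -0.4, -0.8]
grip_width: 0.0405
```

Run:
```python
from h import *
c=camera("wrist"); s=state(); im=c["color"][:,:,::-1]; t=s["tool_pos"]; print(t,proj(c,t+[0,0,.012]),s["grip_width"])
cv2.imwrite("pics/w24.png",cv2.convertScaleAbs(im,alpha=1.5))
P=np.float32([proj(c,t+[.022*np.cos(a),.022*np.sin(a),z-.0065]) for a in np.linspace(0,6.28,60) for z in (0,.018)]); print(P.min(0),P.max(0))
```

```text
[0.44405338 0.00398098 0.10739403] [254.02796709 267.8163444 ] 0.040170063547554834
[207.6707  209.71564] [300.40567 305.41122]
```

View pics/w24.png

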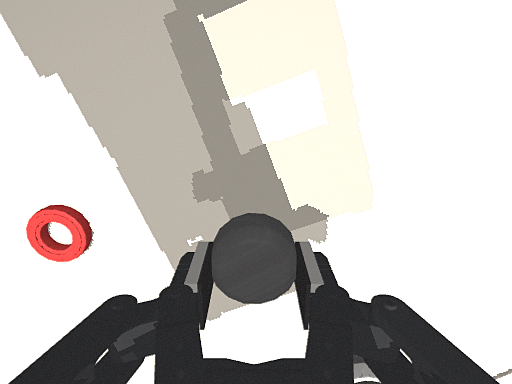

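Call:
carry_out([
  {"x": 0.06,"y": 0.02,"z": 0.05,"ax": 0,"ay": 0,"az": 0,"claw": -1},
  {"x": 0.14,"y": 0.04,"z": 0.1,"ax": 0,"ay": 0,"az": 0,"claw": -1},
  {"x": 0.24,"y": 0.06,"z": 0.15,"ax": 0,"ay": 0,"az": 0,"claw": -1},
  {"x": 0.34,"y": 0.08,"z": 0.2,"ax": 0,"ay": 0,"az": 0,"claw": -1},
  {"x": 0.45,"y": 0.1,"z": 0.25,"ax": 0,"ay": 0,"az": 0,"claw": -1},
  {"x": 0.56,"y": 0.12,"z": 0.25,"ax": 0,"ay": 0,"az": 0,"claw": -1},
  {"x": 0.67,"y": 0.14,"z": 0.25,"ax": 0,"ay": 0,"az": 0,"claw": -1},
  {"x": 0.78,"y": 0.16,"z": 0.25,"ax": 0,"ay": 0,"az": 0,"claw": -1},
  {"x": 0.89,"y": 0.18,"z": 0.25,"ax": 0,"ay": 0,"az": 0,"claw": -1},
  {"x": 1,"y": 0.2,"z": 0.25,"ax": 0,"ay": 0,"az": 0,"claw": -1},
])

```text
time_s: 48.8
tool_pos: [0.5443, 0.0242, 0.131]
ee_rot: [[-0.936, 0.353, -0.0], [0.353, 0.936, 0.0], [0.0, -0.0, -1.0]]
ft_force: [0.6, -0.3, -0.9]
grip_width: 0.0403
```

Call:
carry_out([
  {"x": 0.11,"y": 0.01,"z": 0,"ax": 0,"ay": 0,"az": 0,"claw": -1},
  {"x": 0.22,"y": 0.02,"z": 0,"ax": 0,"ay": 0,"az": 0,"claw": -1},
  {"x": 0.33,"y": 0.03,"z": 0,"ax": 0,"ay": 0,"az": 0,"claw": -1},
  {"x": 0.44,"y": 0.04,"z": 0,"ax": 0,"ay": 0,"az": 0,"claw": -1},
  {"x": 0.55,"y": 0.05,"z": 0,"ax": 0,"ay": 0,"az": 0,"claw": -1},
  {"x": 0.66,"y": 0.06,"z": 0,"ax": 0,"ay": 0,"az": 0,"claw": -1},
  {"x": 0.77,"y": 0.07,"z": 0,"ax": 0,"ay": 0,"az": 0,"claw": -1},
  {"x": 0.86,"y": 0.07,"z": 0,"ax": 0,"ay": 0,"az": 0,"claw": -1},
  {"x": 0.94,"y": 0.07,"z": 0,"ax": 0,"ay": 0,"az": 0,"claw": -1},
  {"x": 1,"y": 0.07,"z": 0,"ax": 0,"ay": 0,"az": 0,"claw": -1},
])

```text
time_s: 49.8
tool_pos: [0.6442, 0.0309, 0.1312]
ee_rot: [[-0.936, 0.353, -0.0], [0.353, 0.936, 0.0], [0.0, 0.0, -1.0]]
ft_force: [0.7, -1.3, -1.0]
grip_width: 0.0404
```

Call:
carry_out([
  {"x": 0.08,"y": 0,"z": 0,"ax": 0,"ay": 0,"az": 0,"claw": -1},
  {"x": 0.08,"y": 0,"z": -0.05,"ax": 0,"ay": 0,"az": 0,"claw": -1},
  {"x": 0.08,"y": 0,"z": -0.12,"ax": 0,"ay": 0,"az": 0,"claw": -1},
  {"x": 0.08,"y": 0,"z": -0.2,"ax": 0,"ay": 0,"az": 0,"claw": -1},
  {"x": 0.08,"y": 0,"z": -0.28,"ax": 0,"ay": 0,"az": 0,"claw": -1},
  {"x": 0.08,"y": 0,"z": -0.32,"ax": 0,"ay": 0,"az": 0,"claw": -1},
  {"x": 0.08,"y": 0,"z": -0.32,"ax": 0,"ay": 0,"az": 0,"claw": -1},
  {"x": 0.08,"y": 0,"z": -0.32,"ax": 0,"ay": 0,"az": 0,"claw": -1},
  {"x": 0.08,"y": 0,"z": -0.32,"ax": 0,"ay": 0,"az": 0,"claw": -1},
  {"x": 0.08,"y": 0,"z": -0.32,"ax": 0,"ay": 0,"az": 0,"claw": -1},
])

```text
time_s: 50.8
tool_pos: [0.6518, 0.031, 0.0998]
ee_rot: [[-0.936, 0.353, 0.001], [0.353, 0.936, 0.0], [-0.001, 0.0, -1.0]]
ft_force: [0.2, -0.5, -1.2]
grip_width: 0.0401
```

Run:
```python
from h import *
c=camera("wrist"); s=state(); im=c["color"][:,:,::-1]; t=s["tool_pos"]; print(t,s["grip_width"],s["ft_force"])
cv2.imwrite("pics/w25.png",cv2.convertScaleAbs(cv2.resize(im[140:340,150:360],None,fx=3,fy=3,interpolation=cv2.INTER_CUBIC),alpha=1.3))
P=np.float32([proj(c,t+[.022*np.cos(a),.022*np.sin(a),z-.0075]) for a in np.linspace(0,6.28,60) for z in (0,.018)]); print((P.min(0)-[150,140])*3,(P.max(0)-[150,140])*3)
P=np.float32([proj(c,[.652+.025*np.cos(a),.0305+.025*np.sin(a),.074]) for a in np.linspace(0,6.28,60)]); print("sb",(P.min(0)-[150,140])*3,(P.max(0)-[150,140])*3)
```

```text
[0.65167167 0.03101985 0.09971519] 0.040031867453138414 [ 0.17744893 -0.28693577 -0.11071079]
[174.79627991 212.94960022] [452.61254883 499.8835144 ]
sb [182.59771729 162.41867065] [439.94915771 394.28457642]
```

View pics/w25.png

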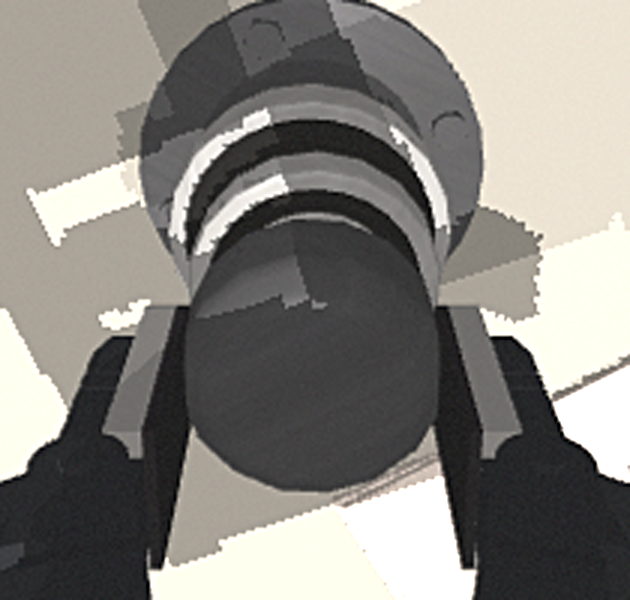

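Call:
carry_out([
  {"x": 0,"y": 0,"z": -0.02,"ax": 0,"ay": 0,"az": 0,"claw": -1},
  {"x": 0,"y": 0,"z": -0.04,"ax": 0,"ay": 0,"az": 0,"claw": -1},
  {"x": 0,"y": 0,"z": -0.06,"ax": 0,"ay": 0,"az": 0,"claw": -1},
  {"x": 0,"y": 0,"z": -0.08,"ax": 0,"ay": 0,"az": 0,"claw": -1},
  {"x": 0,"y": 0,"z": -0.1,"ax": 0,"ay": 0,"az": 0,"claw": -1},
  {"x": 0,"y": 0,"z": -0.12,"ax": 0,"ay": 0,"az": 0,"claw": -1},
  {"x": 0,"y": 0,"z": -0.14,"ax": 0,"ay": 0,"az": 0,"claw": -1},
  {"x": 0,"y": 0,"z": -0.15,"ax": 0,"ay": 0,"az": 0,"claw": -1},
  {"x": 0,"y": 0,"z": -0.15,"ax": 0,"ay": 0,"az": 0,"claw": -1},
  {"x": 0,"y": 0,"z": -0.15,"ax": 0,"ay": 0,"az": 0,"claw": -1},
])

```text
time_s: 51.85
tool_pos: [0.6515, 0.031, 0.0844]
ee_rot: [[-0.936, 0.353, 0.0], [0.353, 0.936, 0.0], [-0.0, 0.0, -1.0]]
ft_force: [-0.1, -1.3, -1.2]
grip_width: 0.0403
```

Call:
carry_out([
  {"x": 0,"y": 0,"z": -0.006,"ax": 0,"ay": 0,"az": 0,"claw": -1},
  {"x": 0,"y": 0,"z": -0.012,"ax": 0,"ay": 0,"az": 0,"claw": -1},
  {"x": 0,"y": 0,"z": -0.018,"ax": 0,"ay": 0,"az": 0,"claw": -1},
  {"x": 0,"y": 0,"z": -0.024,"ax": 0,"ay": 0,"az": 0,"claw": -1},
  {"x": 0,"y": 0,"z": -0.028,"ax": 0,"ay": 0,"az": 0,"claw": -1},
  {"x": 0,"y": 0,"z": -0.028,"ax": 0,"ay": 0,"az": 0,"claw": -1},
  {"x": 0,"y": 0,"z": -0.028,"ax": 0,"ay": 0,"az": 0,"claw": -1},
  {"x": 0,"y": 0,"z": -0.028,"ax": 0,"ay": 0,"az": 0,"claw": -1},
  {"x": 0,"y": 0,"z": -0.028,"ax": 0,"ay": 0,"az": 0,"claw": -1},
  {"x": 0,"y": 0,"z": -0.028,"ax": 0,"ay": 0,"az": 0,"claw": -1},
])

```text
time_s: 52.85
tool_pos: [0.6515, 0.031, 0.0817]
ee_rot: [[-0.936, 0.353, 0.0], [0.353, 0.936, 0.0], [-0.0, 0.0, -1.0]]
ft_force: [-2.1, 0.3, 0.6]
grip_width: 0.0403
```

Call:
carry_out([
  {"x": 0,"y": 0,"z": -0.005,"ax": 0,"ay": 0,"az": 0,"claw": -1},
  {"x": 0,"y": 0,"z": -0.005,"ax": 0,"ay": 0,"az": 0,"claw": -1},
  {"x": 0,"y": 0,"z": -0.005,"ax": 0,"ay": 0,"az": 0,"claw": -1},
  {"x": 0,"y": 0,"z": -0.005,"ax": 0,"ay": 0,"az": 0,"claw": -1},
  {"x": 0,"y": 0,"z": -0.005,"ax": 0,"ay": 0,"az": 0,"claw": -1},
  {"x": 0,"y": 0,"z": -0.005,"ax": 0,"ay": 0,"az": 0,"claw": -1},
  {"x": 0,"y": 0,"z": -0.005,"ax": 0,"ay": 0,"az": 0,"claw": -1},
  {"x": 0,"y": 0,"z": -0.005,"ax": 0,"ay": 0,"az": 0,"claw": -1},
  {"x": 0,"y": 0,"z": -0.005,"ax": 0,"ay": 0,"az": 0,"claw": -1},
  {"x": 0,"y": 0,"z": -0.005,"ax": 0,"ay": 0,"az": 0,"claw": -1},
])

```text
time_s: 53.85
tool_pos: [0.6516, 0.031, 0.0816]
ee_rot: [[-0.936, 0.353, 0.0], [0.353, 0.936, 0.0], [-0.0, 0.0, -1.0]]
ft_force: [-2.7, 0.3, 5.9]
grip_width: 0.0403
```

Seated at the predicted height with 6 N. Release and rise.

Call:
carry_out([
  {"x": 0,"y": 0,"z": 0.004,"ax": 0,"ay": 0,"az": 0,"claw": 0.05},
  {"x": 0,"y": 0,"z": 0.004,"ax": 0,"ay": 0,"az": 0,"claw": 0.15},
  {"x": 0,"y": 0,"z": 0.004,"ax": 0,"ay": 0,"az": 0,"claw": 0.3},
  {"x": 0,"y": 0,"z": 0.004,"ax": 0,"ay": 0,"az": 0,"claw": 0.6},
  {"x": 0,"y": 0,"z": 0.004,"ax": 0,"ay": 0,"az": 0,"claw": 0.6},
  {"x": 0,"y": 0,"z": 0.03,"ax": 0,"ay": 0,"az": 0,"claw": 0.6},
  {"x": 0,"y": 0,"z": 0.1,"ax": 0,"ay": 0,"az": 0,"claw": 0.6},
  {"x": 0,"y": 0,"z": 0.25,"ax": 0,"ay": 0,"az": 0,"claw": 0.6},
  {"x": 0,"y": 0,"z": 0.4,"ax": 0,"ay": 0,"az": 0,"claw": 0.6},
  {"x": 0,"y": 0,"z": 0.55,"ax": 0,"ay": 0,"az": 0,"claw": 0.6},
])

```text
time_s: 54.85
tool_pos: [0.6516, 0.031, 0.1372]
ee_rot: [[-0.936, 0.353, 0.001], [0.353, 0.936, 0.0], [-0.001, 0.0, -1.0]]
ft_force: [-0.1, -0.1, 0.0]
grip_width: 0.0685
```

Call:
carry_out([
  {"x": 0,"y": 0,"z": 0.1,"ax": 0,"ay": 0,"az": 0,"claw": 0.6},
  {"x": 0,"y": 0,"z": 0.2,"ax": 0,"ay": 0,"az": 0,"claw": 0.6},
  {"x": 0,"y": 0,"z": 0.3,"ax": 0,"ay": 0,"az": 0,"claw": 0.6},
  {"x": 0,"y": 0,"z": 0.4,"ax": 0,"ay": 0,"az": 0,"claw": 0.6},
  {"x": 0,"y": 0,"z": 0.5,"ax": 0,"ay": 0,"az": 0,"claw": 0.6},
  {"x": 0,"y": 0,"z": 0.5,"ax": 0,"ay": 0,"az": 0,"claw": 0.6},
  {"x": 0,"y": 0,"z": 0.5,"ax": 0,"ay": 0,"az": 0,"claw": 0.6},
  {"x": 0,"y": 0,"z": 0.5,"ax": 0,"ay": 0,"az": 0,"claw": 0.6},
  {"x": 0,"y": 0,"z": 0.5,"ax": 0,"ay": 0,"az": 0,"claw": 0.6},
  {"x": 0,"y": 0,"z": 0.5,"ax": 0,"ay": 0,"az": 0,"claw": 0.6},
])

```text
time_s: 55.85
tool_pos: [0.6513, 0.031, 0.1855]
ee_rot: [[-0.936, 0.353, -0.001], [0.353, 0.936, 0.0], [0.001, -0.0, -1.0]]
ft_force: [0.3, 0.1, 0.0]
grip_width: 0.0685
```

Run:
```python
from h import *
c=camera("wrist"); s=state(); im=c["color"][:,:,::-1]; t=s["tool_pos"]; print(t,s["grip_width"],s["ft_force"])
a=cv2.resize(im[100:290,160:350],None,fx=2,fy=2,interpolation=cv2.INTER_CUBIC)
sc=camera("scene"); u,v=proj(sc,[.652,.0305,.05]).astype(int); b=cv2.resize(sc["color"][v-38:v+38,u-38:u+38,::-1],(380,380),interpolation=cv2.INTER_CUBIC)
cv2.imwrite("pics/w26.png",np.hstack([a,b]))
h=[("cap top",.096,.018,1)]
P=np.float32([proj(c,[.652+.022*np.cos(k),.0305+.022*np.sin(k),.092]) for k in np.linspace(0,6.28,60)]); print((P.min(0)-[160,100])*2,(P.max(0)-[160,100])*2)
```

```text
[0.65133684 0.0309839  0.18565544] 0.06828744788367277 [ 0.76653023 -0.72154309 -0.25306147]
[131.93066406 136.915802  ] [244.14489746 242.50088501]
```

View pics/w26.png

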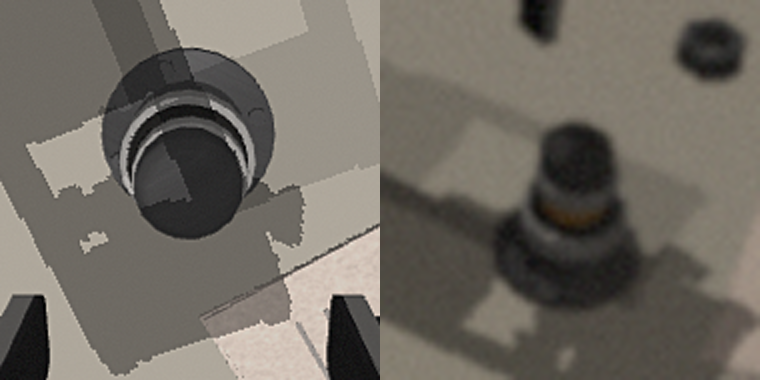

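```bash
python3 -c "
from station import *
print(job_done())"
```

```text
the job is handed in; nothing more can be done
None
```

I fitted the kit on the stub axle in the required order: large bearing, spacer, small bearing, then dust cap open side down. The job was handed in at about 56 s, and it gave no verdict.

- **Seating:** The spacer, small bearing and cap stopped at the heights I predicted, with about 4–6 N of contact force. The large bearing showed no clear contact force. Its tool height put it about 0.4 mm above the shoulder when I opened the gripper, so it may have settled by that much.
- **Last pictures:** The scene and wrist views show all four parts upright in the right order, with the cap within about 1 mm of the axle's line. The gripper was clear, about 9 cm above the stack.
- **Bystanders:** I didn't touch the hex nut, mug, stapler or the red and purple look-alikes. I didn't measure their positions again at the end.
- **Disagreement:** The gripper read 2–4 mm less than each part's real diameter (for example, 61 mm on the 64 mm bearing). The grips held, so I took it as a reading offset.

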